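Load and close a test kiln

ROBOT

A 7-joint arm with a two-finger parallel gripper is mounted at the origin on the work surface. World frame = base frame: x ahead of the robot, y to its left, z up, the work surface at z = 0. Lengths are in mm, angles in degrees, forces in N, time in s.
With the tool pointing down it reaches from about 350 to 900 mm from the base axis. Payload 7.2 kg.
Tool frame: the origin (TCP) lies on the centre line of the jaws, within the pads' length; the fingertips stand 25 mm ahead of it and the grasp point (between the pads) lies 6 mm ahead of it; z points along the fingers, y is the line along which they close (so a half turn about z gives the same grasp; the last joint's range is limited). The gripper opens to 85 mm and grips with 20 to 120 N. Pads are 22 mm wide; open, the fingers measure 114 mm over their backs; the gripper's body (76 mm by 85 mm) begins 54 mm behind the grasp point. The pads swing forward as they close: fully open they stand 13 mm farther back than shut.
Start: joints at [-79.022, 23.554, -0.728, 91.456, 0.321, 64.991, -4.71], TCP at [160.564, 604.026, 256.297] pointing down, gripper open.
Joint ranges: [-169.25, 169.25], [-16.82, 113.86], [-84.01, 82.57], [7.8, 145.47], [-59.2, 239.2], [7.22, 106.19], [-163.78, 163.78]. Speed limits (degrees/s): [136.94, 136.94, 172.46, 172.46, 180, 180, 180].

INTERFACE

Orientations are given as a 3x3 rotation matrix whose columns are the frame's x, y, z axes.
In Python, from workcell import get_state, snapshot, camera_model, close_job gives the robot as it stands.
- The arm moves only by the tool play_rows, never from a script. Its argument "steps" is a list of rows, each a list of 7 numbers: the shift along the tool's x, y, z in units of 0.3 m (1.0 is 0.3 m), then the turn, a rotation vector about the tool's x, y, z in units of 90 degrees (1.0 is 90 degrees), then the opening, from -1 (shut) to 1 (fully open). In form: [[x, y, z, ax, ay, az, fingers], ...]. A call has 1 to 5 rows; each row is the pose to reach, as a shift and turn from the pose commanded when the call began, along the tool's axes at that moment; what a row does not reach only later rows make up. A row lasts 1/10 s, in which the tool goes at most 50 mm and 8.59 degrees, less where a joint would pass 70% of its speed; a pose out of reach is approached as far as the arm can. A call with a number of a shift or a turn outside -1 to 1 is refused whole. A call with a gripper value outside its range is refused whole. The fingers move at their own pace and stop on an object; "newtons" is the grip in N (left out, the last holds). Time passes only in rows, so rows that repeat a pose let the fingers close. It gives the time, the measured TCP pose, the force, the opening and the grip force at its end, in the units of the state.
- get_state(): the state, without advancing time (a new reading comes with each control period).
- snapshot(name): name is "scene" or "top"; returns the picture (480x640x3 uint8, red, green, blue); there is no depth.
- camera_model(name): a dict with "fx", "fy", "cx", "cy" (pixels), "origin" and "rotation" of the camera in the world. Camera axes: x right, y up, looking along -z (the intrinsics and any distortion apply to the point x, -y, -z); pixel columns grow to the right and rows downward; lengths in mm; the calibration is good to about 2 mm. A picture is of the moment at which its call begins. camera_model takes no time and is no camera call.
- close_job(): hands the job in; it is judged then, once.
The state is a dict: "t": time; "q": joint angles; "joint_velocities": joint speeds; "joint_efforts": joint torques, N m; "position": TCP position; "tcp_rot": TCP orientation; "force": force on the tool from outside, world axes, zero at the start; "ft_torque": the same for the moment, N m; "opening": opening from 0.0 (shut) to 1.0 (fully open); "grip_force": force on a finger pad.
Only numpy, scipy, OpenCV 4.12 (cv2) and the standard library are available. Lean on these libraries where they do the work, as an engineer would, in place of code of your own. Each camera call takes 0.05 s, during which the arm holds its last target. There are 200 camera calls.

TASK

Get the little test kiln ready for firing: stand one spare test tile upright in every empty pocket of the setter, leaving the tiles already in it where they are and any spares left over on the bench. Then press the lid down until its catch snaps and holds it shut, and plug the vent in the lid with the bung, fully home. Leave the other things on the bench where they are.

Things in the scene. Friction and masses are not known exactly. Their poses are not given: they have to be found in the camera images.
- kiln: fixed bench test kiln, an open-topped box of pale firebrick in a steel jacket, 210 (x) x 290 (y) mm, rim 110 mm high, chamber 154 x 230 mm. Origin: centre of its underside; z up, x towards the hinge side (away from the robot). On the chamber floor lies a white ceramic setter with 2 x 3 rectangular pockets
- pocket0 (a point): centre of the floor of one setter pocket, at (-45, -64, 50) mm in the kiln's frame. The pocket is 46 mm along the kiln's x, 36 mm along its y and 14 mm deep (setter top 64 mm above the bench)
- pocket1 (a point): centre of the floor of one setter pocket, at (-45, 0, 50) mm in the kiln's frame. The pocket is 46 mm along the kiln's x, 36 mm along its y and 14 mm deep (setter top 64 mm above the bench)
- pocket2 (a point): centre of the floor of one setter pocket, at (-45, 64, 50) mm in the kiln's frame. The pocket is 46 mm along the kiln's x, 36 mm along its y and 14 mm deep (setter top 64 mm above the bench)
- pocket3 (a point): centre of the floor of one setter pocket, at (15, -64, 50) mm in the kiln's frame. The pocket is 46 mm along the kiln's x, 36 mm along its y and 14 mm deep (setter top 64 mm above the bench)
- pocket4 (a point): centre of the floor of one setter pocket, at (15, 0, 50) mm in the kiln's frame. The pocket is 46 mm along the kiln's x, 36 mm along its y and 14 mm deep (setter top 64 mm above the bench)
- pocket5 (a point): centre of the floor of one setter pocket, at (15, 64, 50) mm in the kiln's frame. The pocket is 46 mm along the kiln's x, 36 mm along its y and 14 mm deep (setter top 64 mm above the bench)
- tile0: terracotta test tile, an upside-down T: foot 40 (x) x 30 (y) x 16 mm, on it an upright fin 40 (x) x 10 (y) mm rising to 50 mm. Origin: centre of its underside, z up. If present it already stands in a pocket of the setter, fin along the kiln's x (absent in many starts: that pocket is then empty)
- tile1: terracotta test tile, an upside-down T: foot 40 (x) x 30 (y) x 16 mm, on it an upright fin 40 (x) x 10 (y) mm rising to 50 mm. Origin: centre of its underside, z up. If present it already stands in a pocket of the setter, fin along the kiln's x (absent in many starts: that pocket is then empty)
- tile2: terracotta test tile, an upside-down T: foot 40 (x) x 30 (y) x 16 mm, on it an upright fin 40 (x) x 10 (y) mm rising to 50 mm. Origin: centre of its underside, z up. If present it already stands in a pocket of the setter, fin along the kiln's x (absent in many starts: that pocket is then empty)
- tile3: terracotta test tile, an upside-down T: foot 40 (x) x 30 (y) x 16 mm, on it an upright fin 40 (x) x 10 (y) mm rising to 50 mm. Origin: centre of its underside, z up. If present it already stands in a pocket of the setter, fin along the kiln's x (absent in many starts: that pocket is then empty)
- tile4: terracotta test tile, an upside-down T: foot 40 (x) x 30 (y) x 16 mm, on it an upright fin 40 (x) x 10 (y) mm rising to 50 mm. Origin: centre of its underside, z up. If present it already stands in a pocket of the setter, fin along the kiln's x (absent in many starts: that pocket is then empty)
- tile5: terracotta test tile, an upside-down T: foot 40 (x) x 30 (y) x 16 mm, on it an upright fin 40 (x) x 10 (y) mm rising to 50 mm. Origin: centre of its underside, z up. If present it already stands in a pocket of the setter, fin along the kiln's x (absent in many starts: that pocket is then empty)
- tile6: terracotta test tile, an upside-down T: foot 40 (x) x 30 (y) x 16 mm, on it an upright fin 40 (x) x 10 (y) mm rising to 50 mm. Origin: centre of its underside, z up. A spare standing on the bench; there are always five spares, sometimes more than are needed
- tile7: terracotta test tile, an upside-down T: foot 40 (x) x 30 (y) x 16 mm, on it an upright fin 40 (x) x 10 (y) mm rising to 50 mm. Origin: centre of its underside, z up. A spare standing on the bench; there are always five spares, sometimes more than are needed
- tile8: terracotta test tile, an upside-down T: foot 40 (x) x 30 (y) x 16 mm, on it an upright fin 40 (x) x 10 (y) mm rising to 50 mm. Origin: centre of its underside, z up. A spare standing on the bench; there are always five spares, sometimes more than are needed
- tile9: terracotta test tile, an upside-down T: foot 40 (x) x 30 (y) x 16 mm, on it an upright fin 40 (x) x 10 (y) mm rising to 50 mm. Origin: centre of its underside, z up. A spare standing on the bench; there are always five spares, sometimes more than are needed
- tile10: terracotta test tile, an upside-down T: foot 40 (x) x 30 (y) x 16 mm, on it an upright fin 40 (x) x 10 (y) mm rising to 50 mm. Origin: centre of its underside, z up. A spare standing on the bench; there are always five spares, sometimes more than are needed
- bung: pale firebrick vent bung, standing on its stem: square stem 36 x 36 mm (33 mm over the lowest 4 mm) from 0 to 26 mm, square collar 52 x 52 mm from 26 to 36 mm, square grip 22 x 22 mm from 36 to 62 mm. Origin: centre of the stem's underside, z up. Mass about 0.12 kg
- lid (a joint): angle of the lid (rad): 0 shut, 1.62 to 1.78 at the start. Hinge axis along the kiln's y through (105, 0, 111) mm in its frame. Weak springs and friction keep it open and lift it with 2 to 3 N at the front edge. A roller catch at the front edge snaps over in the last 0.03 rad, taking about 10 to 15 N there, then holds it shut (under 0.02); else it rises to about 0.5
- vent (a point): centre of the mouth of a 39 x 39 mm square through hole, square to the lid, mid-lid on its outer face (141 mm above the bench when shut); x and z axes as the lid's: z out of the outer face, -x to the front edge. The lid is a slab 210 mm hinge to front edge, 290 wide, 30 thick (hinge plane to outer face); a 16 mm long, 80 mm wide tab at mid front edge, 4 mm below the outer face
- cup: small terracotta cup, 50 mm wide, 50 mm high, among the spares; not part of the job. Origin: centre of its underside
- disc: plaster disc, 48 mm wide, 28 mm high, among the spares; not part of the job. Origin: centre of its underside
- brush: brush 200 mm long lying on the bench beyond the kiln's left side; not part of the job. Origin: its middle, on the underside

How it is judged (in metres and radians):
On the way, in this order (a step that is already met when the one before it is completed fails the run):
1. every pocket of the setter holds one upright tile, on the pocket's floor (((horizontal distance between tile0 and pocket0 below 0.007 m and z of tile0 in the frame of pocket0 below 0.004 m and angle between tile0's own z axis and vertical below 0.12 rad) or (horizontal distance between tile6 and pocket0 below 0.007 m and z of tile6 in the frame of pocket0 below 0.004 m and angle between tile6's own z axis and vertical below 0.12 rad) or (horizontal distance between tile7 and pocket0 below 0.007 m and z of tile7 in the frame of pocket0 below 0.004 m and angle between tile7's own z axis and vertical below 0.12 rad) or (horizontal distance between tile8 and pocket0 below 0.007 m and z of tile8 in the frame of pocket0 below 0.004 m and angle between tile8's own z axis and vertical below 0.12 rad) or (horizontal distance between tile9 and pocket0 below 0.007 m and z of tile9 in the frame of pocket0 below 0.004 m and angle between tile9's own z axis and vertical below 0.12 rad) or (horizontal distance between tile10 and pocket0 below 0.007 m and z of tile10 in the frame of pocket0 below 0.004 m and angle between tile10's own z axis and vertical below 0.12 rad)) and ((horizontal distance between tile1 and pocket1 below 0.007 m and z of tile1 in the frame of pocket1 below 0.004 m and angle between tile1's own z axis and vertical below 0.12 rad) or (horizontal distance between tile6 and pocket1 below 0.007 m and z of tile6 in the frame of pocket1 below 0.004 m and angle between tile6's own z axis and vertical below 0.12 rad) or (horizontal distance between tile7 and pocket1 below 0.007 m and z of tile7 in the frame of pocket1 below 0.004 m and angle between tile7's own z axis and vertical below 0.12 rad) or (horizontal distance between tile8 and pocket1 below 0.007 m and z of tile8 in the frame of pocket1 below 0.004 m and angle between tile8's own z axis and vertical below 0.12 rad) or (horizontal distance between tile9 and pocket1 below 0.007 m and z of tile9 in the frame of pocket1 below 0.004 m and angle between tile9's own z axis and vertical below 0.12 rad) or (horizontal distance between tile10 and pocket1 below 0.007 m and z of tile10 in the frame of pocket1 below 0.004 m and angle between tile10's own z axis and vertical below 0.12 rad)) and ((horizontal distance between tile2 and pocket2 below 0.007 m and z of tile2 in the frame of pocket2 below 0.004 m and angle between tile2's own z axis and vertical below 0.12 rad) or (horizontal distance between tile6 and pocket2 below 0.007 m and z of tile6 in the frame of pocket2 below 0.004 m and angle between tile6's own z axis and vertical below 0.12 rad) or (horizontal distance between tile7 and pocket2 below 0.007 m and z of tile7 in the frame of pocket2 below 0.004 m and angle between tile7's own z axis and vertical below 0.12 rad) or (horizontal distance between tile8 and pocket2 below 0.007 m and z of tile8 in the frame of pocket2 below 0.004 m and angle between tile8's own z axis and vertical below 0.12 rad) or (horizontal distance between tile9 and pocket2 below 0.007 m and z of tile9 in the frame of pocket2 below 0.004 m and angle between tile9's own z axis and vertical below 0.12 rad) or (horizontal distance between tile10 and pocket2 below 0.007 m and z of tile10 in the frame of pocket2 below 0.004 m and angle between tile10's own z axis and vertical below 0.12 rad)) and ((horizontal distance between tile3 and pocket3 below 0.007 m and z of tile3 in the frame of pocket3 below 0.004 m and angle between tile3's own z axis and vertical below 0.12 rad) or (horizontal distance between tile6 and pocket3 below 0.007 m and z of tile6 in the frame of pocket3 below 0.004 m and angle between tile6's own z axis and vertical below 0.12 rad) or (horizontal distance between tile7 and pocket3 below 0.007 m and z of tile7 in the frame of pocket3 below 0.004 m and angle between tile7's own z axis and vertical below 0.12 rad) or (horizontal distance between tile8 and pocket3 below 0.007 m and z of tile8 in the frame of pocket3 below 0.004 m and angle between tile8's own z axis and vertical below 0.12 rad) or (horizontal distance between tile9 and pocket3 below 0.007 m and z of tile9 in the frame of pocket3 below 0.004 m and angle between tile9's own z axis and vertical below 0.12 rad) or (horizontal distance between tile10 and pocket3 below 0.007 m and z of tile10 in the frame of pocket3 below 0.004 m and angle between tile10's own z axis and vertical below 0.12 rad)) and ((horizontal distance between tile4 and pocket4 below 0.007 m and z of tile4 in the frame of pocket4 below 0.004 m and angle between tile4's own z axis and vertical below 0.12 rad) or (horizontal distance between tile6 and pocket4 below 0.007 m and z of tile6 in the frame of pocket4 below 0.004 m and angle between tile6's own z axis and vertical below 0.12 rad) or (horizontal distance between tile7 and pocket4 below 0.007 m and z of tile7 in the frame of pocket4 below 0.004 m and angle between tile7's own z axis and vertical below 0.12 rad) or (horizontal distance between tile8 and pocket4 below 0.007 m and z of tile8 in the frame of pocket4 below 0.004 m and angle between tile8's own z axis and vertical below 0.12 rad) or (horizontal distance between tile9 and pocket4 below 0.007 m and z of tile9 in the frame of pocket4 below 0.004 m and angle between tile9's own z axis and vertical below 0.12 rad) or (horizontal distance between tile10 and pocket4 below 0.007 m and z of tile10 in the frame of pocket4 below 0.004 m and angle between tile10's own z axis and vertical below 0.12 rad)) and ((horizontal distance between tile5 and pocket5 below 0.007 m and z of tile5 in the frame of pocket5 below 0.004 m and angle between tile5's own z axis and vertical below 0.12 rad) or (horizontal distance between tile6 and pocket5 below 0.007 m and z of tile6 in the frame of pocket5 below 0.004 m and angle between tile6's own z axis and vertical below 0.12 rad) or (horizontal distance between tile7 and pocket5 below 0.007 m and z of tile7 in the frame of pocket5 below 0.004 m and angle between tile7's own z axis and vertical below 0.12 rad) or (horizontal distance between tile8 and pocket5 below 0.007 m and z of tile8 in the frame of pocket5 below 0.004 m and angle between tile8's own z axis and vertical below 0.12 rad) or (horizontal distance between tile9 and pocket5 below 0.007 m and z of tile9 in the frame of pocket5 below 0.004 m and angle between tile9's own z axis and vertical below 0.12 rad) or (horizontal distance between tile10 and pocket5 below 0.007 m and z of tile10 in the frame of pocket5 below 0.004 m and angle between tile10's own z axis and vertical below 0.12 rad))), for 0.3 s.
2. the lid is pressed down and its catch holds it shut (value of joint lid below 0.02 rad), for 0.3 s.
3. the bung is fully home in the vent (z of bung in the frame of vent below -0.022 m and horizontal distance between bung and vent below 0.004 m and angle between bung's own z axis and vertical below 0.06 rad and linear speed of bung below 0.02 m/s), for 0.3 s.
At the end, for the whole second after the job is handed in: a tile upright (0.12 rad) in each of the six pockets, within 7 mm of centre and 4 mm of the floor; other spares below 60 mm height; lid shut by its catch (under 0.02 rad); bung at rest in the vent, stem 22 mm deep or more, within 4 mm of centre, upright within 0.06 rad (all of step 1 and all of step 3 and value of joint lid below 0.02 rad and height (world z) of each of tile6, tile7, tile8, tile9, tile10 below 0.06 m); the robot touches nothing.
It fails at once if a tile that was already in the setter is moved by more than 20 mm (distance of any of tile0, tile1, tile2, tile3, tile4, tile5 from where it was at the start of the episode above 0.02 m).
It fails at once if the cup, disc or brush is pushed more than 60 mm from its place (distance of any of cup, disc, brush from where it was at the start of the episode above 0.06 m).
Of tile0, tile1, tile2, tile3, tile4, tile5 only 1 to 3 are there at a start; the rules pass over those that are not, and their reading is None.
At some moment in a run one of tile6, tile7, tile8, tile9, tile10, bung may be knocked a few centimetres aside while the robot is not near it.
Once in a run the grip may slacken for a moment while it holds something.
It also fails if it takes over 210 s, if anything falls off the work surface, if the arm or the gripper's body presses on something with over 40 N, if the wrist force passes 120 N, or if a joint passes its speed limit or range.

## Working session

There is one attempt and no reset: what is moved stays moved. The work goes in short steps, Python scripts to look and compute and a tool call to move; the robot and the scene stay as the last step left them, time stands still between calls to the robot, and variables do not carry over. Pictures are saved under pics/ and viewed, at most 14 in all, crops included, and the job is handed in when it is done.

Besides the shell and the picture viewer there is one more tool, called after ">>>" by a JSON object that holds its "api" and its "payload". play_rows: Moves the arm, as the interface text tells. Its arguments: {"type":"object","properties":{"steps":{"type":"array"},"newtons":{"type":"number"}},"required":["steps"]}

```bash
mkdir -p pics; ls
python3 - <<'E'
from workcell import *
import cv2
for n in("scene","top"):
    cv2.imwrite(f"pics/{n}0.png",snapshot(n)[:,:,::-1]); print(n,camera_model(n))
s=get_state(); print(s)
E
```

```text
pics
scene {'fx': 471.07598986131745, 'fy': 471.07598986131745, 'cx': 320.0653285705117, 'cy': 243.3943600773216, 'origin': array([213.00373909, 586.22102296, 813.41326282]), 'rotation': array([[-0.86856868,  0.36432956, -0.33593515],
       [-0.49555582, -0.63362359,  0.59409223],
       [ 0.00358892,  0.68248452,  0.73089124]])}
top {'fx': 568.7797348513244, 'fy': 568.7797348513244, 'cx': 322.1242192179261, 'cy': 239.04624611849286, 'origin': array([ 345.89116885,   44.44726563, 1229.48725908]), 'rotation': array([[-0.00905117,  0.98652987, -0.1633306 ],
       [-0.99994878, -0.0096695 , -0.00299111],
       [-0.00453014,  0.16329516,  0.98656686]])}
{'t': 0.1, 'q': array([-79.02201201,  23.59553791,  -0.72861426,  91.50024943,
         0.32142874,  64.99090836,  -4.70894189]), 'joint_velocities': array([-0.00846233, -0.04056068, -0.06741607, -0.06811074,  0.03289408,
        0.01723231,  0.07393596]), 'joint_efforts': array([ 2.97346858e-03, -6.01831698e+01,  6.84217717e-01, -3.00082719e+01,
        1.39164730e-02,  6.63004743e-03,  3.11761838e-06]), 'position': array([160.48260828, 603.60796139, 255.52887512]), 'tcp_rot': array([[-9.66452763e-01,  2.56844281e-01, -2.70428865e-04],
       [ 2.56844399e-01,  9.66451678e-01, -1.45246950e-03],
       [-1.11702053e-04, -1.47320130e-03, -9.99998909e-01]]), 'force': array([-0.15350635, -1.0004479 , -0.29004818]), 'ft_torque': array([ 0.04043014,  0.00416039, -0.01257175]), 'grip_force': 0.0, 'opening': 1.0001012265784}
```

View pics/scene0.png

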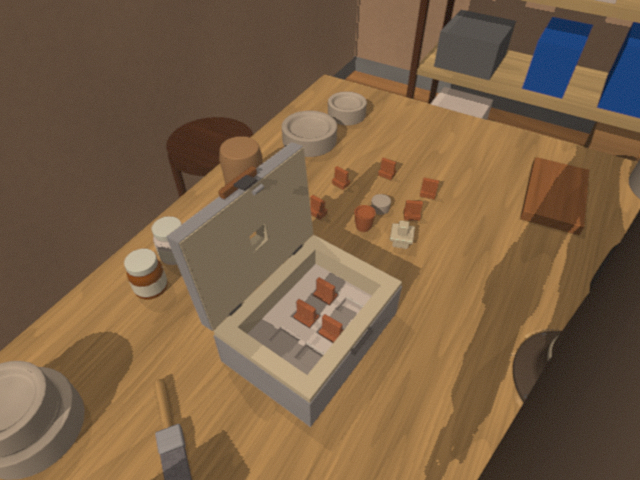

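View pics/top0.png

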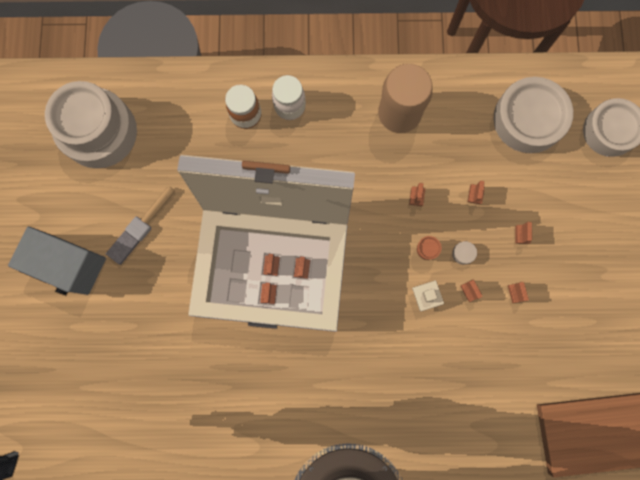

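The top picture has the kiln at px (190-355, 155-330), with tiles in three pockets. Five spares are near (417,195), (477,192), (524,233), (472,290) and (518,292). The cup is at (430,248), the disc at (465,253) and the bung at (429,296). I'll zoom in to measure.

Run:
```python
import cv2
t=cv2.imread("pics/top0.png")
cv2.imwrite("pics/c1.png",cv2.resize(t[150:335,180:362],None,fx=3.2,fy=3.2,interpolation=cv2.INTER_CUBIC))
cv2.imwrite("pics/c2.png",cv2.resize(t[175:315,400:545],None,fx=4.2,fy=4.2,interpolation=cv2.INTER_CUBIC))
```

```text
(no output)
```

View pics/c1.png

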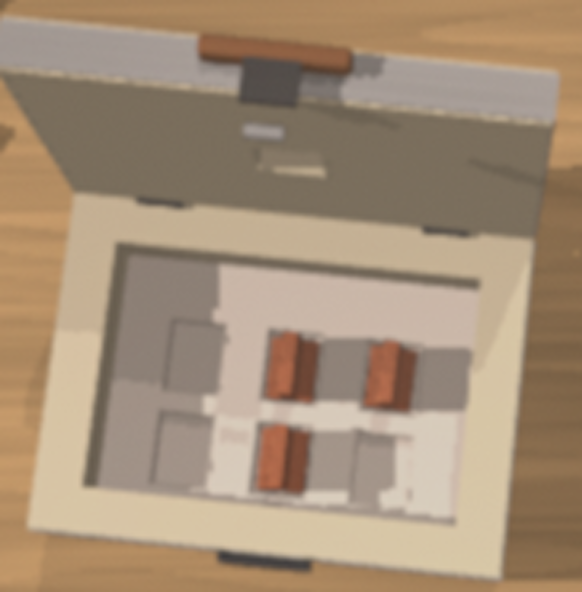

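View pics/c2.png

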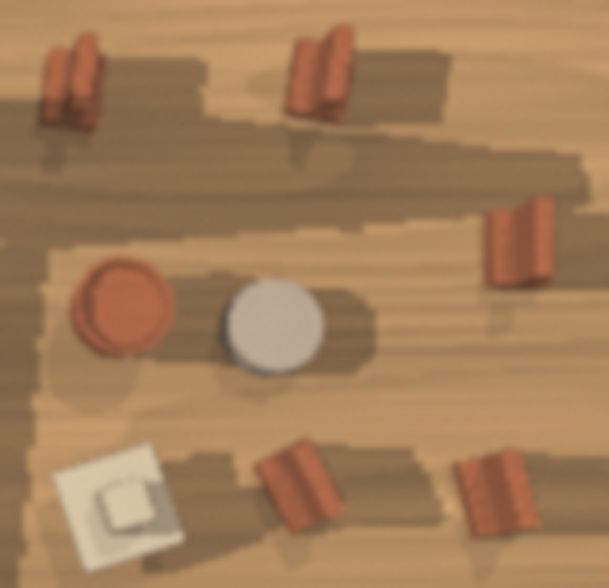

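```bash
cat > lib.py <<'E'
import numpy as np, cv2
from scipy.optimize import minimize, least_squares
from workcell import *
def proj(n,P):
    c=camera_model(n); p=(np.atleast_2d(P)-c["origin"])@c["rotation"]
    return np.c_[c["cx"]+c["fx"]*p[:,0]/-p[:,2], c["cy"]-c["fy"]*p[:,1]/-p[:,2]]
def ray(n,uv,z):
    c=camera_model(n); uv=np.atleast_2d(uv)
    d=np.c_[(uv[:,0]-c["cx"])/c["fx"],-(uv[:,1]-c["cy"])/c["fy"],-np.ones(len(uv))]@c["rotation"].T
    return c["origin"]+d*((z-c["origin"][2])/d[:,2])[:,None]
def tf(p,L):
    x,y,a=p; c,s=np.cos(a),np.sin(a); L=np.atleast_2d(L).astype(float)
    return np.c_[x+c*L[:,0]-s*L[:,1], y+s*L[:,0]+c*L[:,1], L[:,2]]
def box(a,b,z0,z1): return np.array([[i*a,j*b,z] for i in(-1,1) for j in(-1,1) for z in(z0,z1)])
TILE=[box(20,15,0,16),box(20,5,0,50)]
def red(im):
    r,g,b=[im[:,:,i].astype(float) for i in range(3)]
    return ((r>1.75*g)&(r>60)).astype(np.uint8)
def sil(n,p,z,S,o,sh):
    m=np.zeros((sh*S,sh*S),np.uint8)
    for L in TILE:
        q=((proj(n,tf(p,L+[0,0,z]))-o+.5)*S*16).astype(np.int32)
        cv2.fillConvexPoly(m,cv2.convexHull(q),1,shift=4)
    return cv2.resize(m.astype(np.float32),(sh,sh),interpolation=cv2.INTER_AREA)
def fit_tile(ims,p0,z=0):
    S,sh=8,56
    D=[]
    for n,im in ims.items():
        o=np.round(proj(n,[[p0[0],p0[1],z+20]])[0]-sh/2).astype(int)
        o=np.clip(o,0,[640-sh,480-sh])
        m=red(im)[o[1]:o[1]+sh,o[0]:o[0]+sh]
        k,lab,st,ce=cv2.connectedComponentsWithStats(m)
        i=1+np.argmin([np.hypot(*(ce[j]-(proj(n,[[p0[0],p0[1],z+20]])[0]-o)))+(100 if st[j,4]<25 else 0) for j in range(1,k)])
        D.append((n,o,(lab==i).astype(np.float32)))
    def f(p,DD): return sum(np.abs(sil(n,p,z,S,o,sh)-m).sum()/m.sum() for n,o,m in DD)
    best=None
    for a in np.arange(-80,100,30) if len(p0)<3 else [p0[2]]:
        x0=np.array([p0[0],p0[1],np.radians(a)])
        r=minimize(f,x0,(D,),method="Nelder-Mead",options=dict(initial_simplex=x0+np.array([[0,0,0],[8,0,0],[0,8,0],[0,0,.3]]),xatol=.02,fatol=1e-4))
        if best is None or r.fun<best.fun: best=r
    x,y,a=best.x; a=(np.degrees(a)+90)%180-90
    return np.round([x,y,a],1),round(best.fun/len(D),2)
E
python3 - <<'E'
from lib import *
ims={n:cv2.imread(f"pics/{n}0.png")[:,:,::-1] for n in("scene","top")}
g=lambda L,s,o: np.array(L)/s+np.array(o)-.5+.5/s
# kiln
out=g([(535,238),(500,578),(30,527),(72,193)],3.2,(180,150))
inn=g([(480,283),(455,522),(85,487),(118,243)],3.2,(180,150))
W=ray("top",out,110);Wi=ray("top",inn,110); print(np.round(W[:,:2]),np.round(Wi[:,:2]))
Lo=[(105,-145,110),(-105,-145,110),(-105,145,110),(105,145,110)];Li=[(77,-115,110),(-77,-115,110),(-77,115,110),(77,115,110)]
for idx in ([0,1,2,3,4,5,6,7],):
    L=np.array(Lo+Li); uv=np.r_[out,inn]
    r=least_squares(lambda p:(proj("top",tf(p,L))-uv).ravel(),[W[:,0].mean(),W[:,1].mean(),0],x_scale=[10,10,.1])
    print(r.x[:2],np.degrees(r.x[2]));print(np.round(r.fun.reshape(-1,2),1))
k=r.x
for i,P in enumerate([(-45,-64,50),(-45,0,50),(-45,64,50),(15,-64,50),(15,0,50),(15,64,50)]):
    w=tf(k,P)[0]; print("pocket",i,np.round(w,1))
    if i in(1,3,4):
        print("  top",fit_tile({"top":ims["top"]},w[:2],50),"scene",fit_tile({"scene":ims["scene"]},w[:2],50),fit_tile(ims,w[:2],50))
for u,v in [(417,196),(477,193),(524,233),(472,291),(518,292)]:
    w=ray("top",(u,v),25)[0,:2]
    print("spare",w.round(),*[fit_tile(d,w) for d in({"top":ims["top"]},{"scene":ims["scene"]},ims)])
b=g([(150,443),(185,542),(88,572),(53,477)],4.2,(400,175))
B=ray("top",b,36);print("bung",B.mean(0),np.degrees(np.arctan2(*(B[0]-B[3])[[1,0]])),np.linalg.norm(B-np.roll(B,1,0),axis=1))
print("cup",ray("top",g((124,307),4.2,(400,175)),50),"disc",ray("top",g((275,326),4.2,(400,175)),28))
print(red(ims['top']).sum(),red(ims['scene']).sum())
E
```

```text
[[561.  -2.]
 [351.  23.]
 [385. 309.]
 [593. 289.]] [[533.  33.]
 [385.  50.]
 [409. 276.]
 [561. 259.]]
[472.23755056 154.61149297] -6.368980124869635
[[-0.4  0.4]
 [ 0.3 -0.3]
 [-0.6  0.3]
 [ 0.9  0.1]
 [ 0.5 -1.5]
 [ 0.4  1.2]
 [-0.6  0.1]
 [-0.5 -0.4]]
pocket 0 [420.4  96.   50. ]
pocket 1 [427.5 159.6  50. ]Traceback (most recent call last):
  File "<stdin>", line 17, in <module>
  File "lib.py", line 33, in fit_tile
    i=1+np.argmin([np.hypot(*(ce[j]-(proj(n,[[p0[0],p0[1],z+20]])[0]-o)))+(100 if st[j,4]<25 else 0) for j in range(1,k)])
        ~~~~~~~~~^^^^^^^^^^^^^^^^^^^^^^^^^^^^^^^^^^^^^^^^^^^^^^^^^^^^^^^^^^^^^^^^^^^^^^^^^^^^^^^^^^^^^^^^^^^^^^^^^^^^^^^^^
    return _wrapfunc(a, 'argmin', axis=axis, out=out, **kwds)
    return _wrapit(obj, method, *args, **kwds)
    result = getattr(arr, method)(*args, **kwds)
ValueError: attempt to get argmin of an empty sequence
```

```bash
cat > m.py <<'E'
from lib import *
ims={n:cv2.imread(f"pics/{n}0.png")[:,:,::-1] for n in("scene","top")}
g=lambda L,s,o: np.array(L)/s+np.array(o)-.5+.5/s
k=np.array([472.24,154.61,np.radians(-6.37)])
for i,P in enumerate([(-45,-64,50),(-45,0,50),(-45,64,50),(15,-64,50),(15,0,50),(15,64,50)]):
    w=tf(k,P)[0]; print("pocket",i,np.round(w,1))
    if i in(1,3,4):
        print("  top",fit_tile({"top":ims["top"]},w[:2],50),"scene",fit_tile({"scene":ims["scene"]},w[:2],50),fit_tile(ims,w[:2],50))
for u,v in [(417,196),(477,193),(524,233),(472,291),(518,292)]:
    w=ray("top",(u,v),25)[0,:2]
    print("spare",w.round(),*[fit_tile(d,w) for d in({"top":ims["top"]},{"scene":ims["scene"]},ims)])
b=g([(150,443),(185,542),(88,572),(53,477)],4.2,(400,175))
B=ray("top",b,36);print("bung",B.mean(0),np.degrees(np.arctan2(*(B[0]-B[3])[[1,0]])),np.linalg.norm(B-np.roll(B,1,0),axis=1))
print("cup",ray("top",g((124,307),4.2,(400,175)),50),"disc",ray("top",g((275,326),4.2,(400,175)),28))
E
python3 - <<'E'
import cv2
t=cv2.imread("pics/top0.png")[:,:,::-1]; print(t[291,464:482].tolist()); print(t[265,260:280].tolist())
s=cv2.imread("pics/scene0.png")[:,:,::-1]; print(s[188,420:440].tolist());print(s[292,312:340].tolist())
E
sed -i 's/r>1.75\*g)&(r>60)/r>1.6*g+8)\&(r-b>30)/' lib.py; python3 m.py
```

```text
[[137, 84, 60], [152, 92, 65], [158, 95, 67], [160, 96, 69], [158, 95, 68], [151, 92, 65], [142, 87, 62], [133, 83, 59], [131, 81, 57], [133, 82, 58], [147, 89, 63], [167, 100, 71], [175, 105, 74], [174, 105, 73], [168, 101, 71], [152, 96, 67], [135, 96, 67], [132, 102, 72]]
[[202, 183, 168], [191, 173, 160], [161, 146, 134], [141, 114, 101], [150, 102, 81], [157, 96, 71], [164, 98, 71], [173, 104, 75], [176, 106, 76], [174, 104, 75], [169, 102, 73], [146, 89, 65], [107, 69, 53], [98, 65, 50], [107, 70, 53], [109, 70, 54], [108, 70, 53], [110, 71, 55], [111, 81, 67], [121, 102, 92]]
[[158, 116, 69], [146, 97, 57], [140, 81, 49], [139, 76, 45], [138, 79, 47], [138, 74, 45], [138, 77, 48], [137, 76, 43], [140, 81, 50], [140, 80, 45], [138, 77, 47], [139, 79, 45], [139, 80, 47], [141, 79, 49], [136, 76, 41], [140, 79, 45], [135, 80, 50], [125, 84, 52], [119, 89, 57], [122, 92, 60]]
[[149, 130, 115], [131, 108, 93], [130, 86, 66], [141, 84, 54], [145, 81, 51], [146, 84, 56], [141, 80, 52], [141, 82, 51], [137, 79, 48], [137, 78, 50], [138, 81, 50], [140, 82, 52], [135, 78, 48], [139, 79,
[... 975 characters left out ...]
copy(x), *(wrapper_args + args))
  File "lib.py", line 35, in f
    def f(p,DD): return sum(np.abs(sil(n,p,z,S,o,sh)-m).sum()/m.sum() for n,o,m in DD)
                        ~~~^^^^^^^^^^^^^^^^^^^^^^^^^^^^^^^^^^^^^^^^^^^^^^^^^^^^^^^^^^^
  File "lib.py", line 35, in <genexpr>
    def f(p,DD): return sum(np.abs(sil(n,p,z,S,o,sh)-m).sum()/m.sum() for n,o,m in DD)
                                   ~~~^^^^^^^^^^^^^^
  File "lib.py", line 22, in sil
    q=((proj(n,tf(p,L+[0,0,z]))-o+.5)*S*16).astype(np.int32)
        ~~~~^^^^^^^^^^^^^^^^^^^
  File "lib.py", line 5, in proj
    c=camera_model(n); p=(np.atleast_2d(P)-c["origin"])@c["rotation"]
ValueError: time passes only in moves, steps and waits
```

```bash
sed -i 's/(r>1.6\*g+8)&(r-b>30)/(r>1.46*g)\&(r-b>30)/; s/c=camera_model(n)/c=CM[n]/; s/^def proj/CM={n:camera_model(n) for n in ("scene","top")}\ndef proj/' lib.py; grep -n "1.46" lib.py; time python3 m.py
```

```text
19:    return ((r>1.46*g)&(r-b>30)).astype(np.uint8)
pocket 0 [420.4  96.   50. ]
pocket 1 [427.5 159.6  50. ]
  top (array([427.4, 160.8,  -9.5]), np.float64(0.22)) scene (array([431.5, 157.2, -15.8]), np.float64(0.38)) (array([428.4, 160.2,  -8.6]), np.float64(0.31))
pocket 2 [434.6 223.2  50. ]
pocket 3 [480.   89.3  50. ]
  top (array([480.2,  92.2,  -0.7]), np.float64(0.28)) scene (array([484.1,  86.4, -20.4]), np.float64(0.31)) (array([481. ,  90.8, -10.2]), np.float64(0.32))
pocket 4 [487.1 152.9  50. ]
  top (array([485.6, 155.3, -11.3]), np.float64(0.29)) scene (array([490.4, 150.9, -17.7]), np.float64(0.27)) (array([487.6, 153.8,  -9.4]), np.float64(0.3))
pocket 5 [494.2 216.6  50. ]
spare [ 638. -159.] (array([ 642.4, -160.7,  -11.1]), np.float64(0.19)) (array([ 645.2, -163.5,  -17.8]), np.float64(0.16)) (array([ 643.6, -161.2,  -13.4]), np.float64(0.19))
spare [ 643. -289.] (array([ 645.5, -290.6,  -15.2]), np.float64(0.18)) (array([ 647.5, -291.9,  -18.2]), np.float64(0.1)) (array([ 647.1, -291.5,  -15.1]), np.float64(0.15))
spare [ 554. -385.] (array([ 554.8, -387.9,   -4. ]), np.float64(0.18)) (array([ 5.583e+02, -3.894e+02,  2.000e-01]), np.float64(0.08)) (array([ 5.577e+02, -3.891e+02, -4.000e-01]), np.float64(0.14))
spare [ 431. -267.] (array([ 434. , -269.2,   23.5]), np.float64(0.1)) (array([ 435.7, -270.2,   22.8]), np.float64(0.07)) (array([ 434.6, -269.2,   22.9]), np.float64(0.1))
spare [ 428. -364.] (array([ 428.4, -368.3,   11. ]), np.float64(0.11)) (array([ 430.6, -368.5,   11.1]), np.float64(0.06)) (array([ 429.7, -368.1,   12.2]), np.float64(0.11))
bung [ 421.36847729 -172.08792688   36.        ] -71.38073951155532 [51.76337522 51.71056843 50.74968652 49.74511773]
cup [[ 520.55869538 -175.99047419   50.        ]] disc [[ 513.33063928 -256.24324106   28.        ]]
real	0m15.507s
user	0m15.733s
sys	0m0.643s
```

```bash
cat > nav.py <<'E'
# usage: nav.py "x,y,z,phi" ... : calls (5 equal rows each) through the waypoints; phi = world angle of tool y
import sys, numpy as np
from scipy.spatial.transform import Rotation as Ro
from workcell import get_state
s=get_state(); p=s["position"]; R=s["tcp_rot"]
print("t%.1f"%s["t"],p.round(1),"phi %.1f"%np.degrees(np.arctan2(R[1,1],R[0,1])),"q",s["q"].round(),"F",s["force"].round(1),"op %.2f"%s["opening"])
for w in sys.argv[1:]:
    x,y,z,f=map(float,w.split(",")); f=np.radians(f)
    Rd=np.array([[-np.sin(f),np.cos(f),0],[np.cos(f),np.sin(f),0],[0,0,-1]])
    while True:
        d=np.array([x,y,z])-p; rv=Ro.from_matrix(R.T@Rd).as_rotvec()
        n=max(1,int(np.ceil(max(np.linalg.norm(d)/245,np.degrees(np.linalg.norm(rv))/42))))
        a=R.T@d/n/300; r=rv/n/np.radians(90)
        print(w,np.round(np.r_[a,r],3).tolist())
        p=p+d/n; R=R@Ro.from_rotvec(rv/n).as_matrix()
        if n==1: break
E
python3 nav.py 480,150,300,83 434.8,-269.6,180,113 434.8,-269.6,100,113
```

```text
t0.1 [160.5 603.6 255.5] phi 75.1 q [-79.  24.  -1.  92.   0.  65.  -5.] F [-0.2 -1.  -0.3] op 1.00
480,150,300,83 [-0.473, -0.396, -0.049, -0.0, 0.0, -0.029]
480,150,300,83 [-0.454, -0.417, -0.049, -0.0, 0.0, -0.029]
480,150,300,83 [-0.434, -0.438, -0.049, -0.0, 0.0, -0.029]
434.8,-269.6,180,113 [-0.01, -0.703, 0.2, 0.0, -0.0, -0.167]
434.8,-269.6,180,113 [0.172, -0.682, 0.2, -0.0, 0.0, -0.167]
434.8,-269.6,100,113 [0.0, -0.0, 0.267, -0.0, 0.0, -0.0]
```

>>> {"api": "play_rows", "payload": {"steps": [[-0.473,-0.396,-0.049,0,0,-0.029,-0.06],[-0.473,-0.396,-0.049,0,0,-0.029,-0.06],[-0.473,-0.396,-0.049,0,0,-0.029,-0.06],[-0.473,-0.396,-0.049,0,0,-0.029,-0.06],[-0.473,-0.396,-0.049,0,0,-0.029,-0.06]], "newtons": 40}}

```text
t: 0.6
position: [271.3, 448.3, 271.5]
tcp_rot: [[-0.975, 0.22, 0.002], [0.22, 0.975, -0.001], [-0.002, -0.001, -1.0]]
force: [0.1, 0.1, 0.3]
opening: 0.472
grip_force: 0.0
```

>>> {"api": "play_rows", "payload": {"steps": [[-0.454,-0.417,-0.049,0,0,-0.029,-0.06],[-0.454,-0.417,-0.049,0,0,-0.029,-0.06],[-0.454,-0.417,-0.049,0,0,-0.029,-0.06],[-0.454,-0.417,-0.049,0,0,-0.029,-0.06],[-0.454,-0.417,-0.049,0,0,-0.029,-0.06]]}}

```text
t: 1.1
position: [376.6, 297.5, 286.1]
tcp_rot: [[-0.985, 0.175, 0.001], [0.175, 0.985, -0.001], [-0.002, -0.001, -1.0]]
force: [-0.2, 0.2, 0.5]
opening: 0.464
grip_force: 0.0
```

>>> {"api": "play_rows", "payload": {"steps": [[-0.434,-0.438,-0.049,0,0,-0.029,-0.06],[-0.434,-0.438,-0.049,0,0,-0.029,-0.06],[-0.434,-0.438,-0.049,0,0,-0.029,-0.06],[-0.434,-0.438,-0.049,0,0,-0.029,-0.06],[-0.434,-0.438,-0.049,0,0,-0.029,-0.06]]}}

```text
t: 1.6
position: [482.4, 146.3, 300.6]
tcp_rot: [[-0.992, 0.129, 0.002], [0.129, 0.992, -0.001], [-0.002, -0.001, -1.0]]
force: [1.0, -0.2, -1.0]
opening: 0.47
grip_force: 0.0
```

>>> {"api": "play_rows", "payload": {"steps": [[-0.01,-0.703,0.2,0,0,-0.167,-0.06],[-0.01,-0.703,0.2,0,0,-0.167,-0.06],[-0.01,-0.703,0.2,0,0,-0.167,-0.06],[-0.01,-0.703,0.2,0,0,-0.167,-0.06],[-0.01,-0.703,0.2,0,0,-0.167,-0.06]]}}

```text
t: 2.1
position: [455.7, -62.1, 239.3]
tcp_rot: [[-0.991, -0.136, -0.002], [-0.136, 0.991, -0.001], [0.002, -0.0, -1.0]]
force: [0.0, 0.5, -0.1]
opening: 0.471
grip_force: 0.0
```

>>> {"api": "play_rows", "payload": {"steps": [[0.172,-0.682,0.2,0,0,-0.167,-0.06],[0.172,-0.682,0.2,0,0,-0.167,-0.06],[0.172,-0.682,0.2,0,0,-0.167,-0.06],[0.172,-0.682,0.2,0,0,-0.167,-0.06],[0.172,-0.682,0.2,0,0,-0.167,-0.06]]}}

```text
t: 2.6
position: [434.3, -270.4, 179.4]
tcp_rot: [[-0.92, -0.391, -0.0], [-0.391, 0.92, 0.0], [0.0, 0.0, -1.0]]
force: [1.1, -0.1, 0.5]
opening: 0.471
grip_force: 0.0
```

```bash
python3 nav.py 434.8,-269.6,100,113 434.8,-269.6,47,113;python3 - <<'E'
from lib import *
T={n:snapshot(n) for n in("top","scene")}
for n in T: cv2.imwrite(f"pics/{n}1.png",T[n][:,:,::-1])
v=T["scene"][120:260,280:460]; cv2.imwrite("pics/c3.png",cv2.resize(v,None,fx=4,fy=4,interpolation=cv2.INTER_CUBIC)[:,:,::-1])
E
```

```text
t2.6 [ 434.3 -270.4  179.4] phi 113.0 q [  3.  19.  29. 114. -12.  51. 151.] F [ 1.1 -0.1  0.5] op 0.47
434.8,-269.6,100,113 [-0.002, 0.002, 0.265, 0.0, -0.0, 0.0]
434.8,-269.6,47,113 [-0.0, -0.0, 0.177, -0.0, -0.0, -0.0]
```

View pics/c3.png

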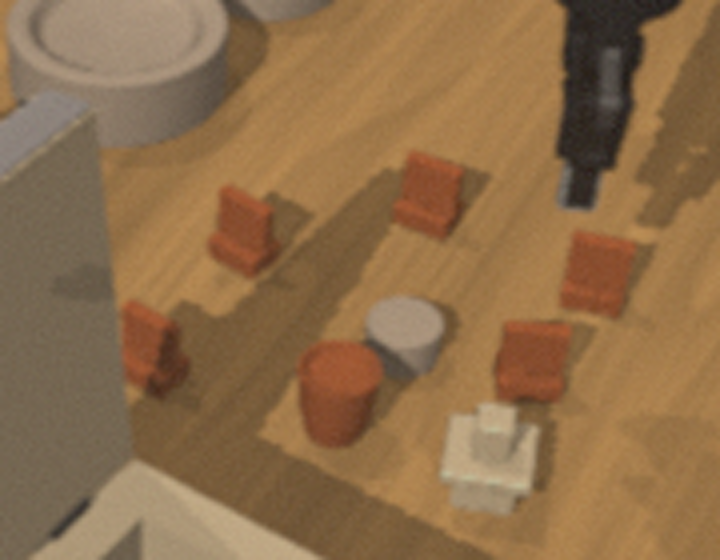

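The scene crop shows all five spares, the bung, the cup and the disc undisturbed, with the target tile at px (413,210). Descending on it.

>>> {"api": "play_rows", "payload": {"steps": [[-0.002,0.002,0.2,0,0,0,-0.06],[-0.002,0.002,0.3,0,0,0,-0.06],[-0.002,0.002,0.4,0,0,0,-0.06],[-0.002,0.002,0.44,0,0,0,-0.06],[-0.002,0.002,0.44,0,0,0,-0.06]]}}

```text
t: 3.2
position: [434.5, -266.8, 47.1]
tcp_rot: [[-0.92, -0.392, -0.003], [-0.392, 0.92, 0.002], [0.002, 0.003, -1.0]]
force: [-0.0, -0.4, 1.5]
opening: 0.471
grip_force: 0.0
```

>>> {"api": "play_rows", "payload": {"steps": [[0,0,0,0,0,0,-1],[0,0,0,0,0,0,-1],[0,0,0,0,0,0,-1],[0,0,0,0,0,0,-1]], "newtons": 50}}

```text
t: 3.6
position: [435.9, -268.8, 50.0]
tcp_rot: [[-0.92, -0.391, 0.003], [-0.391, 0.92, -0.001], [-0.003, -0.002, -1.0]]
force: [-0.9, 0.4, 7.9]
opening: 0.109
grip_force: 50.3
```

```bash
python3 nav.py 434.8,-269.6,240,113  480,0,250,83.6 494.9,217.4,220,83.6
```

```text
t3.6 [ 435.9 -268.8   50. ] phi 113.0 q [  9.  30.  23. 119. -20.  34. 158.] F [-0.9  0.4  7.9] op 0.11
434.8,-269.6,240,113 [0.003, -0.002, -0.633, -0.001, 0.002, 0.0]
480,0,250,83.6 [-0.245, 0.384, -0.017, 0.0, -0.0, 0.163]
480,0,250,83.6 [-0.139, 0.434, -0.017, 0.0, 0.0, 0.163]
494.9,217.4,220,83.6 [0.031, 0.726, 0.1, -0.0, 0.0, 0.0]
```

>>> {"api": "play_rows", "payload": {"steps": [[0,0,-0.08,0,0,0,-1],[0,0,-0.2,0,0,0,-1],[0,0,-0.35,0,0,0,-1],[0,0,-0.5,0,0,0,-1],[0,0,-0.633,0,0,0,-1]]}}

```text
t: 4.1
position: [434.4, -268.7, 241.2]
tcp_rot: [[-0.921, -0.39, 0.002], [-0.39, 0.921, -0.0], [-0.001, -0.001, -1.0]]
force: [1.4, -0.3, -1.9]
opening: 0.106
grip_force: 49.0
```

>>> {"api": "play_rows", "payload": {"steps": [[-0.245,0.384,-0.017,0,0,0.163,-1],[-0.245,0.384,-0.017,0,0,0.163,-1],[-0.245,0.384,-0.017,0,0,0.163,-1],[-0.245,0.384,-0.017,0,0,0.163,-1],[-0.245,0.384,-0.017,0,0,0.163,-1]]}}

```text
t: 4.6
position: [457.5, -132.6, 244.0]
tcp_rot: [[-0.989, -0.149, 0.001], [-0.149, 0.989, 0.0], [-0.001, 0.0, -1.0]]
force: [-0.7, -0.4, -0.5]
opening: 0.105
grip_force: 49.1
```

>>> {"api": "play_rows", "payload": {"steps": [[-0.139,0.434,-0.017,0,0,0.163,-1],[-0.139,0.434,-0.017,0,0,0.163,-1],[-0.139,0.434,-0.017,0,0,0.163,-1],[-0.139,0.434,-0.017,0,0,0.163,-1],[-0.139,0.434,-0.017,0,0,0.163,-1]]}}

```text
t: 5.1
position: [479.8, 0.6, 248.6]
tcp_rot: [[-0.994, 0.109, 0.0], [0.109, 0.994, -0.001], [-0.0, -0.0, -1.0]]
force: [-0.6, -1.1, -1.4]
opening: 0.106
grip_force: 49.2
```

>>> {"api": "play_rows", "payload": {"steps": [[0.031,0.726,0.1,0,0,0,-1],[0.031,0.726,0.1,0,0,0,-1],[0.031,0.726,0.1,0,0,0,-1],[0.031,0.726,0.1,0,0,0,-1],[0.031,0.726,0.1,0,0,0,-1]]}}

```text
t: 5.6
position: [494.6, 221.2, 217.8]
tcp_rot: [[-0.994, 0.108, -0.0], [0.108, 0.994, 0.001], [0.0, 0.001, -1.0]]
force: [0.1, -0.4, -1.5]
opening: 0.108
grip_force: 49.3
```

>>> {"api": "play_rows", "payload": {"steps": [[0,0,0,0,0,0,-1],[0,0,0,0,0,0,-1]]}}

```text
t: 5.8
position: [495.2, 216.0, 218.4]
tcp_rot: [[-0.994, 0.113, -0.0], [0.113, 0.994, -0.002], [-0.0, -0.002, -1.0]]
force: [0.6, -0.4, -0.1]
opening: 0.107
grip_force: 49.3
```

```bash
python3 nav.py 494.9,217.4,140,83.6 494.9,217.4,102,83.6;python3 - <<'E'
from lib import *
T={n:snapshot(n) for n in("top","scene")}
for n in T: cv2.imwrite(f"pics/{n}2.png",T[n][:,:,::-1])
a=cv2.resize(T["scene"][180:400,200:420],None,fx=1.8,fy=1.8,interpolation=cv2.INTER_CUBIC);b=cv2.resize(T["top"][150:330,180:360],(396,396),interpolation=cv2.INTER_CUBIC)
cv2.imwrite("pics/c4.png",np.hstack([a,b])[:,:,::-1])
s=get_state();z=s["position"][2]
print(s["grip_force"],s["opening"],fit_tile({"scene":T["scene"]},(494.9,217.4,-6.4),z-50))
E
```

```text
t5.8 [495.2 216.  218.4] phi 83.5 q [-44.  18.  18. 107.  -7.  56.  61.] F [ 0.6 -0.4 -0.1] op 0.11
494.9,217.4,140,83.6 [0.001, 0.005, 0.261, -0.001, 0.0, -0.001]
494.9,217.4,102,83.6 [0.0, -0.0, 0.127, -0.0, 0.0, 0.0]
49.25174832344055 0.10384277459455944 (array([493.5, 215.2, -12.1]), np.float64(0.87))
```

View pics/c4.png

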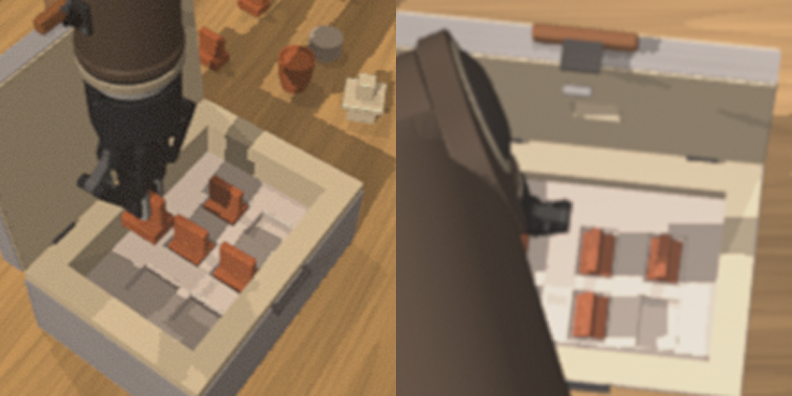

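The arm is carrying the tile above the kiln at pocket 5, in crop px (150,215), and the lid and setter are clear. Lowering.

>>> {"api": "play_rows", "payload": {"steps": [[-0.001,0.004,0.1,0,0,0,-1],[-0.001,0.004,0.2,0,0,0,-1],[-0.001,0.004,0.28,0,0,0,-1],[-0.001,0.004,0.28,0,0,0,-1]]}}

```text
t: 6.3
position: [493.6, 217.0, 132.2]
tcp_rot: [[-0.994, 0.113, -0.004], [0.113, 0.994, -0.003], [0.004, -0.004, -1.0]]
force: [0.0, -1.5, -0.7]
opening: 0.107
grip_force: 49.3
```

```bash
python3 nav.py 495.6,217.3,120,83.6 495.6,217.3,100,83.6
```

```text
t6.3 [493.6 217.  132.2] phi 83.5 q [-42.  24.  17. 111.  -9.  46.  64.] F [ 0.  -1.5 -0.7] op 0.11
495.6,217.3,120,83.6 [-0.007, 0.002, 0.041, -0.002, -0.002, -0.001]
495.6,217.3,100,83.6 [-0.0, -0.0, 0.067, -0.0, 0.0, -0.0]
```

>>> {"api": "play_rows", "payload": {"steps": [[-0.004,0,0.03,0,0,0,-1],[-0.004,0,0.03,0,0,0,-1],[-0.004,0,0.03,0,0,0,-1],[-0.004,0,0.03,0,0,0,-1]]}}

```text
t: 6.7
position: [496.6, 219.8, 126.5]
tcp_rot: [[-0.994, 0.11, 0.001], [0.11, 0.994, 0.001], [-0.001, 0.001, -1.0]]
force: [-0.1, 0.1, -1.7]
opening: 0.108
grip_force: 49.3
```

```bash
python3 nav.py 495.6,217.3,100,83.6
```

```text
t6.7 [496.6 219.8 126.5] phi 83.7 q [-42.  25.  17. 111. -10.  45.  64.] F [-0.1  0.1 -1.7] op 0.11
495.6,217.3,100,83.6 [0.003, -0.009, 0.088, 0.001, 0.001, 0.001]
```

>>> {"api": "play_rows", "payload": {"steps": [[0,0,0,0,0,0,-1],[0,0,0,0,0,0,-1],[0,0,0,0,0,0,-1],[0,0,0,0,0,0,-1],[0,0,0,0,0,0,-1]]}}

```text
t: 7.2
position: [496.0, 219.7, 125.5]
tcp_rot: [[-0.994, 0.11, -0.0], [0.11, 0.994, -0.0], [0.0, -0.0, -1.0]]
force: [-0.2, -0.2, -1.2]
opening: 0.106
grip_force: 49.3
```

>>> {"api": "play_rows", "payload": {"steps": [[0,0,0,0,0,0,-1]]}}

```text
t: 7.3
position: [496.1, 219.7, 125.5]
tcp_rot: [[-0.994, 0.11, -0.0], [0.11, 0.994, -0.0], [0.0, -0.0, -1.0]]
force: [0.5, 0.9, -0.4]
opening: 0.104
grip_force: 49.3
```

>>> {"api": "play_rows", "payload": {"steps": [[0,0,0,0,0,0,-1]]}}

```text
t: 7.4
position: [496.1, 219.6, 125.5]
tcp_rot: [[-0.994, 0.11, -0.0], [0.11, 0.994, -0.0], [0.0, -0.0, -1.0]]
force: [0.4, -0.0, -0.3]
opening: 0.107
grip_force: 49.3
```

>>> {"api": "play_rows", "payload": {"steps": [[0,0,0,0,0,0,-1]]}}

```text
t: 7.5
position: [496.0, 219.7, 125.4]
tcp_rot: [[-0.994, 0.11, -0.0], [0.11, 0.994, -0.0], [0.0, -0.0, -1.0]]
force: [0.8, 0.7, -1.6]
opening: 0.108
grip_force: 49.3
```

>>> {"api": "play_rows", "payload": {"steps": [[0,-0.008,0,0,0,0,-1],[0,-0.008,0.02,0,0,0,-1],[0,-0.008,0.04,0,0,0,-1],[0,-0.008,0.04,0,0,0,-1],[0,-0.008,0.04,0,0,0,-1]]}}

```text
t: 8.0
position: [495.6, 217.2, 113.1]
tcp_rot: [[-0.994, 0.11, -0.001], [0.11, 0.994, -0.0], [0.001, -0.001, -1.0]]
force: [-0.7, 0.3, -0.3]
opening: 0.108
grip_force: 49.3
```

>>> {"api": "play_rows", "payload": {"steps": [[0,0,0.015,0,0,0,-1],[0,0,0.03,0,0,0,-1],[0,0,0.042,0,0,0,-1],[0,0,0.042,0,0,0,-1],[0,0,0.042,0,0,0,-1]]}}

```text
t: 8.5
position: [495.8, 217.2, 100.8]
tcp_rot: [[-0.994, 0.11, -0.0], [0.11, 0.994, -0.0], [0.0, -0.0, -1.0]]
force: [0.5, -0.2, -0.2]
opening: 0.102
grip_force: 49.4
```

>>> {"api": "play_rows", "payload": {"steps": [[0,0,0,0,0,0,-1],[0,0,0,0,0,0,-1],[0,0,0,0,0,0,-1],[0,0,0,0,0,0,-1]]}}

```text
t: 8.9
position: [495.8, 217.3, 101.0]
tcp_rot: [[-0.994, 0.11, 0.0], [0.11, 0.994, 0.0], [-0.0, 0.0, -1.0]]
force: [0.2, 0.9, -1.0]
opening: 0.103
grip_force: 49.4
```

>>> {"api": "play_rows", "payload": {"steps": [[0,0,0.006,0,0,0,-1],[0,0,0.012,0,0,0,-1],[0,0,0.012,0,0,0,-1],[0,0,0.012,0,0,0,-1]]}}

```text
t: 9.3
position: [496.0, 217.4, 99.9]
tcp_rot: [[-0.994, 0.111, 0.0], [0.111, 0.994, 0.002], [-0.0, 0.002, -1.0]]
force: [-8.9, -3.6, 29.5]
opening: 0.105
grip_force: 53.7
```

>>> {"api": "play_rows", "payload": {"steps": [[0,0,0.003,0,0,0,-0.5],[0,0,0.003,0,0,0,-0.5],[0,0,0.003,0,0,0,-0.5],[0,0,0,0,0,0,-0.5]]}}

```text
t: 9.7
position: [495.7, 217.2, 96.9]
tcp_rot: [[-0.994, 0.11, -0.001], [0.11, 0.994, -0.0], [0.0, -0.0, -1.0]]
force: [0.1, -0.0, -0.1]
opening: 0.251
grip_force: 0.0
```

>>> {"api": "play_rows", "payload": {"steps": [[0,0,-0.1,0,0,0,-0.5],[0,0,-0.2,0,0,0,-0.5],[0,0,-0.35,0,0,0,-0.5],[0,0,-0.45,0,0,0,-0.5],[0,0,-0.5,0,0,0,-0.5]]}}

```text
t: 10.2
position: [496.9, 217.6, 250.3]
tcp_rot: [[-0.994, 0.111, 0.003], [0.111, 0.994, 0.002], [-0.003, 0.002, -1.0]]
force: [-0.4, 0.2, -0.6]
opening: 0.253
grip_force: 0.0
```

```bash
python3 nav.py 480,0,260,90 429.6,-368.3,180,101.3 429.6,-368.3,53,101.3
```

```text
t10.2 [496.9 217.6 250.3] phi 83.7 q [-44.  16.  19. 105.  -6.  60.  61.] F [-0.4  0.2 -0.6] op 0.25
480,0,260,90 [-0.024, -0.727, -0.034, 0.001, 0.002, -0.071]
429.6,-368.3,180,101.3 [0.084, -0.614, 0.133, -0.0, 0.0, -0.063]
429.6,-368.3,180,101.3 [0.144, -0.603, 0.133, -0.0, 0.0, -0.063]
429.6,-368.3,53,101.3 [0.0, 0.0, 0.423, -0.0, -0.0, -0.0]
```

>>> {"api": "play_rows", "payload": {"steps": [[-0.024,-0.727,-0.034,0,0,-0.071,-0.06],[-0.024,-0.727,-0.034,0,0,-0.071,-0.06],[-0.024,-0.727,-0.034,0,0,-0.071,-0.06],[-0.024,-0.727,-0.034,0,0,-0.071,-0.06],[-0.024,-0.727,-0.034,0,0,-0.071,-0.06]]}}

```text
t: 10.7
position: [478.1, -5.6, 257.9]
tcp_rot: [[-1.0, 0.005, 0.0], [0.005, 1.0, -0.001], [-0.0, -0.001, -1.0]]
force: [0.1, 0.2, -0.8]
opening: 0.467
grip_force: 0.0
```

>>> {"api": "play_rows", "payload": {"steps": [[0.084,-0.614,0.133,0,0,-0.063,-0.06],[0.084,-0.614,0.133,0,0,-0.063,-0.06],[0.084,-0.614,0.133,0,0,-0.063,-0.06],[0.084,-0.614,0.133,0,0,-0.063,-0.06],[0.084,-0.614,0.133,0,0,-0.063,-0.06]]}}

```text
t: 11.2
position: [451.7, -190.1, 216.9]
tcp_rot: [[-0.996, -0.092, -0.002], [-0.092, 0.996, -0.002], [0.002, -0.002, -1.0]]
force: [-0.4, 0.5, 0.4]
opening: 0.469
grip_force: 0.0
```

>>> {"api": "play_rows", "payload": {"steps": [[0.144,-0.603,0.133,0,0,-0.063,-0.06],[0.144,-0.603,0.133,0,0,-0.063,-0.06],[0.144,-0.603,0.133,0,0,-0.063,-0.06],[0.144,-0.603,0.133,0,0,-0.063,-0.06],[0.144,-0.603,0.133,0,0,-0.063,-0.06]]}}

```text
t: 11.7
position: [426.3, -374.0, 176.7]
tcp_rot: [[-0.982, -0.191, -0.002], [-0.191, 0.982, -0.003], [0.003, -0.002, -1.0]]
force: [0.1, 0.6, 0.3]
opening: 0.472
grip_force: 0.0
```

>>> {"api": "play_rows", "payload": {"steps": [[0,0,0,0,0,0,-0.06],[0,0,0,0,0,0,-0.06],[0,0,0,0,0,0,-0.06],[0,0,0,0,0,0,-0.06],[0,0,0,0,0,0,-0.06]]}}

```text
t: 12.2
position: [429.5, -368.0, 178.0]
tcp_rot: [[-0.98, -0.199, 0.001], [-0.199, 0.98, 0.0], [-0.001, 0.0, -1.0]]
force: [-0.1, 0.3, 0.3]
opening: 0.472
grip_force: 0.0
```

```bash
python3 nav.py 429.6,-368.3,53,101.3
cat > look.py <<'E'
from lib import *
import sys
T={n:snapshot(n) for n in("top","scene")}
for n in T: cv2.imwrite(f"pics/{n}_{sys.argv[1]}.png",T[n][:,:,::-1])
print(get_state()["t"])
for N,x,y,a in [("A",643.6,-161.5,-14),("B",647,-291.3,-15),("C",557,-388.8,-1),("E",429.6,-368.3,11.3)]:
    for n in T:
        try: print(N,n,fit_tile({n:T[n]},(x,y,a)))
        except Exception as e: print(N,n,"none")
for i,P in enumerate([(-45,-64,50),(-45,0,50),(-45,64,50),(15,-64,50),(15,0,50),(15,64,50)]):
    w=tf(np.array([472.24,154.61,np.radians(-6.37)]),P)[0]
    for n in T:
        try: print("pocket",i,w[:2].round(1),n,fit_tile({n:T[n]},(w[0],w[1],-6.4),50))
        except Exception as e: print("pocket",i,n,"none")
E
python3 look.py 3
```

```text
t12.2 [ 429.5 -368.   178. ] phi 101.5 q [ 12.  25.  32. 106. -16.  53. 152.] F [-0.1  0.3  0.3] op 0.47
429.6,-368.3,53,101.3 [0.0, -0.001, 0.417, 0.0, 0.0, 0.002]
12.3
A top (array([ 643. , -160.7,  -10.2]), np.float64(0.18))
A scene (array([ 645.8, -162.9,  -14.7]), np.float64(0.17))
B top (array([ 645.9, -290.5,  -12.9]), np.float64(0.18))
B scene (array([ 648.6, -292.3,  -16.5]), np.float64(0.09))
C top (array([ 554.8, -388.2,   -4. ]), np.float64(0.17))
C scene (array([ 558.4, -389.6,   -1. ]), np.float64(0.08))
E top (array([ 428.4, -368.6,   10.3]), np.float64(0.1))
E scene (array([ 430.5, -368.6,   10.6]), np.float64(0.06))
pocket 0 [420.4  96. ] top (array([405.3,  -0.6, -70.5]), np.float64(1.0))
pocket 0 [420.4  96. ] scene (array([486.9,  89.7, -10.2]), np.float64(0.17))
pocket 1 [427.5 159.6] top (array([427.4, 160.6,  -9.1]), np.float64(0.22))
pocket 1 [427.5 159.6] scene (array([431.1, 157.4, -15.6]), np.float64(0.38))
pocket 2 [434.6 223.2] top (array([543.5, 158.4, -41.5]), np.float64(1.0))
pocket 2 [434.6 223.2] scene (array([498. , 221.1,  71.7]), np.float64(0.18))
pocket 3 [480.   89.3] top (array([479.7,  91.2,  -5.7]), np.float64(0.27))
pocket 3 [480.   89.3] scene (array([484.8,  85.7, -21.6]), np.float64(0.31))
pocket 4 [487.1 152.9] top (array([485.8, 155.3, -10.4]), np.float64(0.29))
pocket 4 [487.1 152.9] scene (array([490.3, 150.8, -18. ]), np.float64(0.29))
pocket 5 [494.2 216.6] top (array([494.7, 218. , -12.2]), np.float64(0.28))
pocket 5 [494.2 216.6] scene (array([498.8, 215. , -15.4]), np.float64(0.27))
```

>>> {"api": "play_rows", "payload": {"steps": [[0,-0.001,0.15,0,0,0,-0.06],[0,-0.001,0.28,0,0,0,-0.06],[0,-0.001,0.36,0,0,0,-0.06],[0,-0.001,0.413,0,0,0,-0.06],[0,-0.001,0.413,0,0,0,-0.06]]}}

```text
t: 12.8
position: [427.9, -368.0, 51.7]
tcp_rot: [[-0.98, -0.198, -0.003], [-0.198, 0.98, 0.002], [0.003, 0.003, -1.0]]
force: [0.3, 0.3, 1.3]
opening: 0.465
grip_force: 0.0
```

>>> {"api": "play_rows", "payload": {"steps": [[0,0,0,0,0,0,-0.06],[0,0,0,0,0,0,-0.06],[0,0,0,0,0,0,-0.06],[0,0,0,0,0,0,-0.06]]}}

```text
t: 13.2
position: [429.5, -369.3, 54.6]
tcp_rot: [[-0.98, -0.198, 0.001], [-0.198, 0.98, -0.001], [-0.001, -0.001, -1.0]]
force: [0.9, 0.2, -0.1]
opening: 0.471
grip_force: 0.0
```

>>> {"api": "play_rows", "payload": {"steps": [[0,0,0,0,0,0,-1],[0,0,0,0,0,0,-1],[0,0,0,0,0,0,-1],[0,0,0,0,0,0,-1],[0,0,0,0,0,0,-1]]}}

```text
t: 13.7
position: [429.0, -369.0, 53.8]
tcp_rot: [[-0.98, -0.198, -0.0], [-0.198, 0.98, 0.0], [-0.0, 0.0, -1.0]]
force: [-0.7, 1.7, 0.2]
opening: 0.104
grip_force: 52.8
```

```bash
python3 nav.py 429.6,-368.3,240,101.3 460,-60,250,83.6 435.3,224,225,83.6
```

```text
t13.7 [ 429.  -369.    53.8] phi 101.4 q [ 17.  35.  26. 111. -23.  40. 158.] F [-0.7  1.7  0.2] op 0.10
429.6,-368.3,240,101.3 [-0.002, 0.002, -0.621, 0.0, 0.0, 0.001]
460,-60,250,83.6 [-0.15, 0.494, -0.017, -0.0, 0.0, 0.098]
460,-60,250,83.6 [-0.073, 0.511, -0.017, 0.0, -0.0, 0.098]
435.3,224,225,83.6 [0.094, 0.466, 0.042, 0.0, -0.0, -0.0]
435.3,224,225,83.6 [0.094, 0.466, 0.042, 0.0, -0.0, -0.0]
```

>>> {"api": "play_rows", "payload": {"steps": [[0,0,-0.08,0,0,0,-1],[0,0,-0.2,0,0,0,-1],[0,0,-0.35,0,0,0,-1],[0,0,-0.5,0,0,0,-1],[0,0,-0.621,0,0,0,-1]]}}

```text
t: 14.2
position: [428.9, -369.5, 242.5]
tcp_rot: [[-0.98, -0.197, 0.001], [-0.197, 0.98, -0.001], [-0.001, -0.001, -1.0]]
force: [0.4, 0.5, -1.1]
opening: 0.11
grip_force: 52.7
```

>>> {"api": "play_rows", "payload": {"steps": [[-0.15,0.494,-0.017,0,0,0.098,-1],[-0.15,0.494,-0.017,0,0,0.098,-1],[-0.15,0.494,-0.017,0,0,0.098,-1],[-0.15,0.494,-0.017,0,0,0.098,-1],[-0.15,0.494,-0.017,0,0,0.098,-1]]}}

```text
t: 14.7
position: [444.3, -213.0, 245.2]
tcp_rot: [[-0.999, -0.049, 0.0], [-0.049, 0.999, 0.001], [-0.0, 0.001, -1.0]]
force: [0.1, -2.0, -0.7]
opening: 0.106
grip_force: 52.6
```

>>> {"api": "play_rows", "payload": {"steps": [[-0.073,0.511,-0.017,0,0,0.098,-1],[-0.073,0.511,-0.017,0,0,0.098,-1],[-0.073,0.511,-0.017,0,0,0.098,-1],[-0.073,0.511,-0.017,0,0,0.098,-1],[-0.073,0.511,-0.017,0,0,0.098,-1]]}}

```text
t: 15.2
position: [459.4, -60.0, 250.2]
tcp_rot: [[-0.994, 0.107, 0.0], [0.107, 0.994, -0.0], [-0.0, -0.0, -1.0]]
force: [-0.4, -0.5, -0.8]
opening: 0.101
grip_force: 52.6
```

>>> {"api": "play_rows", "payload": {"steps": [[0.094,0.466,0.042,0,0,0,-1],[0.094,0.466,0.042,0,0,0,-1],[0.094,0.466,0.042,0,0,0,-1],[0.094,0.466,0.042,0,0,0,-1]]}}

```text
t: 15.6
position: [446.0, 84.2, 237.0]
tcp_rot: [[-0.995, 0.105, -0.001], [0.105, 0.995, 0.001], [0.001, 0.001, -1.0]]
force: [0.5, 0.0, -0.5]
opening: 0.105
grip_force: 52.6
```

>>> {"api": "play_rows", "payload": {"steps": [[0.094,0.466,0.042,0,0,0,-1],[0.094,0.466,0.042,0,0,0,-1],[0.094,0.466,0.042,0,0,0,-1],[0.094,0.466,0.042,0,0,0,-1],[0.094,0.466,0.042,0,0,0,-1]]}}

```text
t: 16.1
position: [434.4, 221.5, 224.6]
tcp_rot: [[-0.994, 0.11, -0.0], [0.11, 0.994, -0.002], [-0.0, -0.002, -1.0]]
force: [0.8, -1.5, -1.1]
opening: 0.107
grip_force: 52.6
```

>>> {"api": "play_rows", "payload": {"steps": [[0,0,0.08,0,0,0,-1],[0,0,0.16,0,0,0,-1],[0,0,0.24,0,0,0,-1],[0,0,0.3,0,0,0,-1],[0,0,0.3,0,0,0,-1]]}}

```text
t: 16.6
position: [433.3, 219.4, 133.3]
tcp_rot: [[-0.994, 0.113, -0.003], [0.113, 0.994, -0.004], [0.002, -0.004, -1.0]]
force: [0.2, -0.2, -0.8]
opening: 0.106
grip_force: 52.6
```

>>> {"api": "play_rows", "payload": {"steps": [[0,0,0,0,0,0,-1],[0,0,0,0,0,0,-1],[0,0,0,0,0,0,-1],[0,0,0,0,0,0,-1],[0,0,0,0,0,0,-1]]}}

```text
t: 17.1
position: [433.3, 223.4, 135.6]
tcp_rot: [[-0.994, 0.109, 0.001], [0.109, 0.994, 0.001], [-0.001, 0.001, -1.0]]
force: [0.4, 0.5, -1.1]
opening: 0.102
grip_force: 52.6
```

```bash
python3 nav.py 435.3,224,104.5,83.6
```

```text
t17.1 [433.3 223.4 135.6] phi 83.8 q [-46.  19.  16. 118.  -7.  43.  58.] F [ 0.4  0.5 -1.1] op 0.10
435.3,224,104.5,83.6 [-0.006, 0.002, 0.104, 0.0, 0.0, 0.002]
```

>>> {"api": "play_rows", "payload": {"steps": [[-0.006,0.002,0.01,0,0,0,-1],[-0.006,0.002,0.035,0,0,0,-1],[-0.006,0.002,0.055,0,0,0,-1],[-0.006,0.002,0.055,0,0,0,-1],[-0.006,0.002,0.055,0,0,0,-1]]}}

```text
t: 17.6
position: [434.8, 223.5, 118.2]
tcp_rot: [[-0.994, 0.109, -0.001], [0.109, 0.994, -0.001], [0.001, -0.001, -1.0]]
force: [0.0, -0.1, 0.0]
opening: 0.102
grip_force: 52.6
```

>>> {"api": "play_rows", "payload": {"steps": [[0,0,0.015,0,0,0,-1],[0,0,0.03,0,0,0,-1],[0,0,0.045,0,0,0,-1],[0,0,0.05,0,0,0,-1],[0,0,0.052,0,0,0,-1]]}}

```text
t: 18.1
position: [434.8, 223.7, 103.7]
tcp_rot: [[-0.994, 0.109, -0.001], [0.109, 0.994, 0.0], [0.001, 0.0, -1.0]]
force: [-6.4, -3.3, 20.2]
opening: 0.105
grip_force: 55.6
```

>>> {"api": "play_rows", "payload": {"steps": [[0,0,0,0,0,0,-1],[0,0,0,0,0,0,-1],[0,0,0,0,0,0,-1]]}}

```text
t: 18.4
position: [434.8, 223.7, 103.7]
tcp_rot: [[-0.994, 0.109, -0.0], [0.109, 0.994, 0.0], [0.0, 0.0, -1.0]]
force: [-3.8, -1.6, 11.8]
opening: 0.104
grip_force: 54.5
```

On the floor. Release and go to spare A.

>>> {"api": "play_rows", "payload": {"steps": [[0,0,0,0,0,0,-0.5],[0,0,0,0,0,0,-0.5],[0,0,0,0,0,0,-0.5],[0,0,0,0,0,0,-0.5]]}}

```text
t: 18.8
position: [435.0, 223.6, 102.8]
tcp_rot: [[-0.994, 0.109, -0.0], [0.109, 0.994, -0.0], [0.0, -0.0, -1.0]]
force: [-0.5, -0.4, -0.1]
opening: 0.249
grip_force: 0.0
```

>>> {"api": "play_rows", "payload": {"steps": [[0,0,-0.1,0,0,0,-0.5],[0,0,-0.2,0,0,0,-0.5],[0,0,-0.35,0,0,0,-0.5],[0,0,-0.45,0,0,0,-0.5],[0,0,-0.5,0,0,0,-0.5]]}}

```text
t: 19.3
position: [436.0, 224.1, 255.9]
tcp_rot: [[-0.994, 0.109, 0.003], [0.109, 0.994, 0.003], [-0.003, 0.003, -1.0]]
force: [0.8, -0.4, -0.6]
opening: 0.244
grip_force: 0.0
```

```bash
python3 nav.py 480,0,260,80 644.2,-161.7,180,76 644.2,-161.7,54.5,76
```

```text
t19.3 [436.  224.1 255.9] phi 83.7 q [-48.  10.  17. 111.  -4.  59.  55.] F [ 0.8 -0.4 -0.6] op 0.24
480,0,260,80 [-0.227, -0.726, -0.015, 0.002, 0.002, 0.042]
644.2,-161.7,180,76 [-0.633, -0.436, 0.267, 0.0, 0.0, 0.044]
644.2,-161.7,54.5,76 [0.0, -0.0, 0.418, 0.0, -0.0, -0.0]
```

```bash
python3 nav.py 460,-10,260,80 480,-160,240,76  644.2,-161.7,180,76 644.2,-161.7,54.5,76
```

```text
t19.3 [436.  224.1 255.9] phi 83.7 q [-48.  10.  17. 111.  -4.  59.  55.] F [ 0.8 -0.4 -0.6] op 0.24
460,-10,260,80 [-0.165, -0.767, -0.015, 0.002, 0.002, 0.042]
480,-160,240,76 [-0.152, -0.481, 0.067, 0.0, 0.0, 0.044]
644.2,-161.7,180,76 [-0.532, 0.127, 0.2, 0.0, -0.0, -0.0]
644.2,-161.7,54.5,76 [0.0, -0.0, 0.418, -0.0, 0.0, -0.0]
```

>>> {"api": "play_rows", "payload": {"steps": [[-0.165,-0.767,-0.015,0,0,0.042,-0.06],[-0.165,-0.767,-0.015,0,0,0.042,-0.06],[-0.165,-0.767,-0.015,0,0,0.042,-0.06],[-0.165,-0.767,-0.015,0,0,0.042,-0.06],[-0.165,-0.767,-0.015,0,0,0.042,-0.06]]}}

```text
t: 19.8
position: [458.9, -13.9, 257.8]
tcp_rot: [[-0.984, 0.177, 0.001], [0.177, 0.984, -0.0], [-0.001, -0.0, -1.0]]
force: [0.7, 1.1, -0.4]
opening: 0.468
grip_force: 0.0
```

>>> {"api": "play_rows", "payload": {"steps": [[-0.152,-0.481,0.067,0,0,0.044,-0.06],[-0.152,-0.481,0.067,0,0,0.044,-0.06],[-0.152,-0.481,0.067,0,0,0.044,-0.06],[-0.152,-0.481,0.067,0,0,0.044,-0.06],[-0.152,-0.481,0.067,0,0,0.044,-0.06]]}}

```text
t: 20.3
position: [478.5, -162.1, 236.9]
tcp_rot: [[-0.969, 0.245, -0.001], [0.245, 0.969, -0.0], [0.001, -0.001, -1.0]]
force: [0.1, 0.2, -0.8]
opening: 0.468
grip_force: 0.0
```

>>> {"api": "play_rows", "payload": {"steps": [[-0.532,0.127,0.2,0,0,0,-0.06],[-0.532,0.127,0.2,0,0,0,-0.06],[-0.532,0.127,0.2,0,0,0,-0.06],[-0.532,0.127,0.2,0,0,0,-0.06],[-0.532,0.127,0.2,0,0,0,-0.06]]}}

```text
t: 20.8
position: [645.3, -158.4, 174.6]
tcp_rot: [[-0.972, 0.237, -0.002], [0.237, 0.972, 0.001], [0.003, 0.0, -1.0]]
force: [-0.3, 1.3, 0.1]
opening: 0.471
grip_force: 0.0
```

>>> {"api": "play_rows", "payload": {"steps": [[0,0,0,0,0,0,-0.06],[0,0,0,0,0,0,-0.06],[0,0,0,0,0,0,-0.06],[0,0,0,0,0,0,-0.06],[0,0,0,0,0,0,-0.06]]}}

```text
t: 21.3
position: [642.9, -162.0, 178.0]
tcp_rot: [[-0.97, 0.242, 0.001], [0.242, 0.97, 0.0], [-0.001, 0.001, -1.0]]
force: [-0.1, 0.7, -0.3]
opening: 0.472
grip_force: 0.0
```

```bash
python3 nav.py 644.2,-161.7,54,76; python3 look.py 4
```

```text
t21.3 [ 642.9 -162.   178. ] phi 76.0 q [-11.  34.  31.  92. -19.  60. 102.] F [-0.1  0.7 -0.3] op 0.47
644.2,-161.7,54,76 [-0.004, 0.002, 0.413, 0.0, 0.0, 0.0]
21.4
A top none
A scene (array([ 645.1, -162.5,  -15.5]), np.float64(0.16))
B top none
B scene (array([ 648.4, -291.8,  -14.2]), np.float64(0.1))
C top (array([ 555.3, -388.3,   -7.7]), np.float64(0.18))
C scene (array([ 558.3, -389.5,   -2.1]), np.float64(0.08))
E top none
E scene none
pocket 0 [420.4  96. ] top (array([405.3,  -0.6, -70.5]), np.float64(1.0))
pocket 0 [420.4  96. ] scene (array([485.2,  91.2,  60.4]), np.float64(0.27))
pocket 1 [427.5 159.6] top (array([427.2, 159.8,  -5.7]), np.float64(0.23))
pocket 1 [427.5 159.6] scene (array([432.3, 156.1, -17. ]), np.float64(0.39))
pocket 2 [434.6 223.2] top (array([434.4, 224. , -11.8]), np.float64(0.24))
pocket 2 [434.6 223.2] scene (array([438.5, 220.7, -14.6]), np.float64(0.4))
pocket 3 [480.   89.3] top (array([480.4,  91.9,  -1.7]), np.float64(0.27))
pocket 3 [480.   89.3] scene (array([484.3,  86.5, -21.6]), np.float64(0.29))
pocket 4 [487.1 152.9] top (array([485.8, 155.3, -10.4]), np.float64(0.29))
pocket 4 [487.1 152.9] scene (array([490.6, 150.3, -17.8]), np.float64(0.28))
pocket 5 [494.2 216.6] top (array([494.5, 218. , -14. ]), np.float64(0.27))
pocket 5 [494.2 216.6] scene (array([498.8, 215.1, -15. ]), np.float64(0.25))
```

Pocket 2 is filled and well placed, and spare A hasn't moved.

>>> {"api": "play_rows", "payload": {"steps": [[-0.004,0.002,0.15,0,0,0,-0.06],[-0.004,0.002,0.28,0,0,0,-0.06],[-0.004,0.002,0.36,0,0,0,-0.06],[-0.004,0.002,0.412,0,0,0,-0.06],[-0.004,0.002,0.412,0,0,0,-0.06]]}}

```text
t: 21.9
position: [643.2, -161.5, 51.7]
tcp_rot: [[-0.97, 0.242, -0.003], [0.242, 0.97, 0.0], [0.003, -0.0, -1.0]]
force: [0.3, -0.3, -0.2]
opening: 0.474
grip_force: 0.0
```

>>> {"api": "play_rows", "payload": {"steps": [[0,0,0,0,0,0,-0.06],[0,0,0,0,0,0,-0.06],[0,0,0,0,0,0,-0.06],[0,0,0,0,0,0,-0.06]]}}

```text
t: 22.3
position: [645.0, -161.9, 54.9]
tcp_rot: [[-0.97, 0.242, 0.002], [0.242, 0.97, -0.0], [-0.002, 0.0, -1.0]]
force: [0.1, 0.3, -0.8]
opening: 0.471
grip_force: 0.0
```

>>> {"api": "play_rows", "payload": {"steps": [[0,0,0,0,0,0,-1],[0,0,0,0,0,0,-1],[0,0,0,0,0,0,-1],[0,0,0,0,0,0,-1],[0,0,0,0,0,0,-1]]}}

```text
t: 22.8
position: [644.6, -161.8, 54.2]
tcp_rot: [[-0.97, 0.242, 0.0], [0.242, 0.97, 0.0], [-0.0, 0.0, -1.0]]
force: [-1.0, 0.2, 5.3]
opening: 0.101
grip_force: 49.3
```

```bash
python3 nav.py 644.2,-161.7,240,76 450,-160,250,80 421,96.8,225,83.6 421,96.8,135,83.6
```

```text
t22.8 [ 644.6 -161.8   54.2] phi 76.0 q [ -8.  42.  27.  96. -24.  47. 106.] F [-1.   0.2  5.3] op 0.10
644.2,-161.7,240,76 [0.001, 0.0, -0.619, 0.0, 0.0, 0.0]
450,-160,250,80 [0.629, -0.151, -0.033, 0.0, -0.0, -0.044]
421,96.8,225,83.6 [0.122, 0.413, 0.042, -0.0, 0.0, -0.02]
421,96.8,225,83.6 [0.109, 0.417, 0.042, -0.0, 0.0, -0.02]
421,96.8,135,83.6 [0.0, 0.0, 0.3, -0.0, 0.0, 0.0]
```

>>> {"api": "play_rows", "payload": {"steps": [[0,0,-0.08,0,0,0,-1],[0,0,-0.2,0,0,0,-1],[0,0,-0.35,0,0,0,-1],[0,0,-0.5,0,0,0,-1],[0,0,-0.621,0,0,0,-1]]}}

```text
t: 23.3
position: [644.4, -162.1, 242.3]
tcp_rot: [[-0.97, 0.242, 0.001], [0.242, 0.97, -0.0], [-0.001, -0.0, -1.0]]
force: [1.3, -0.0, -1.7]
opening: 0.101
grip_force: 48.7
```

>>> {"api": "play_rows", "payload": {"steps": [[0.629,-0.151,-0.033,0,0,-0.044,-1],[0.629,-0.151,-0.033,0,0,-0.044,-1],[0.629,-0.151,-0.033,0,0,-0.044,-1],[0.629,-0.151,-0.033,0,0,-0.044,-1],[0.629,-0.151,-0.033,0,0,-0.044,-1]]}}

```text
t: 23.8
position: [444.5, -160.6, 249.6]
tcp_rot: [[-0.984, 0.177, -0.003], [0.177, 0.984, 0.003], [0.003, 0.003, -1.0]]
force: [0.6, 0.4, -0.0]
opening: 0.102
grip_force: 48.9
```

>>> {"api": "play_rows", "payload": {"steps": [[0.122,0.413,0.042,0,0,-0.02,-1],[0.122,0.413,0.042,0,0,-0.02,-1],[0.122,0.413,0.042,0,0,-0.02,-1],[0.122,0.413,0.042,0,0,-0.02,-1]]}}

```text
t: 24.2
position: [435.4, -27.5, 236.8]
tcp_rot: [[-0.991, 0.137, -0.001], [0.137, 0.991, 0.001], [0.001, 0.001, -1.0]]
force: [-0.2, -0.4, 0.2]
opening: 0.102
grip_force: 49.0
```

>>> {"api": "play_rows", "payload": {"steps": [[0.109,0.417,0.042,0,0,-0.02,-1],[0.109,0.417,0.042,0,0,-0.02,-1],[0.109,0.417,0.042,0,0,-0.02,-1],[0.109,0.417,0.042,0,0,-0.02,-1],[0.109,0.417,0.042,0,0,-0.02,-1]]}}

```text
t: 24.7
position: [421.7, 96.5, 224.6]
tcp_rot: [[-0.994, 0.111, -0.0], [0.111, 0.994, -0.001], [0.0, -0.001, -1.0]]
force: [-0.4, -0.9, -1.5]
opening: 0.103
grip_force: 49.1
```

>>> {"api": "play_rows", "payload": {"steps": [[0,0,0.08,0,0,0,-1],[0,0,0.16,0,0,0,-1],[0,0,0.24,0,0,0,-1],[0,0,0.3,0,0,0,-1],[0,0,0.3,0,0,0,-1]]}}

```text
t: 25.2
position: [420.5, 94.5, 133.1]
tcp_rot: [[-0.993, 0.115, -0.003], [0.115, 0.993, -0.002], [0.003, -0.003, -1.0]]
force: [0.0, 0.1, -0.3]
opening: 0.105
grip_force: 49.1
```

>>> {"api": "play_rows", "payload": {"steps": [[0,0,0,0,0,0,-1],[0,0,0,0,0,0,-1],[0,0,0,0,0,0,-1],[0,0,0,0,0,0,-1],[0,0,0,0,0,0,-1]]}}

```text
t: 25.7
position: [421.6, 96.8, 135.2]
tcp_rot: [[-0.994, 0.112, 0.001], [0.112, 0.994, 0.001], [-0.001, 0.001, -1.0]]
force: [0.2, 1.0, -0.5]
opening: 0.104
grip_force: 49.1
```

```bash
python3 nav.py 421,96.8,104.2,83.6
```

```text
t25.7 [421.6  96.8 135.2] phi 83.6 q [-38.  15.  21. 126.  -8.  41.  73.] F [ 0.2  1.  -0.5] op 0.10
421,96.8,104.2,83.6 [0.002, -0.0, 0.103, 0.0, 0.0, -0.0]
```

>>> {"api": "play_rows", "payload": {"steps": [[0.002,0,0.01,0,0,0,-1],[0.002,0,0.035,0,0,0,-1],[0.002,0,0.055,0,0,0,-1],[0.002,0,0.055,0,0,0,-1],[0.002,0,0.055,0,0,0,-1]]}}

```text
t: 26.2
position: [420.6, 96.6, 117.9]
tcp_rot: [[-0.994, 0.112, -0.001], [0.112, 0.994, -0.001], [0.001, -0.001, -1.0]]
force: [-0.4, 0.5, -1.7]
opening: 0.103
grip_force: 49.1
```

>>> {"api": "play_rows", "payload": {"steps": [[0,0,0.015,0,0,0,-1],[0,0,0.03,0,0,0,-1],[0,0,0.043,0,0,0,-1],[0,0,0.048,0,0,0,-1],[0,0,0.05,0,0,0,-1]]}}

```text
t: 26.7
position: [420.6, 96.8, 104.0]
tcp_rot: [[-0.994, 0.112, -0.001], [0.112, 0.994, 0.001], [0.001, 0.0, -1.0]]
force: [-7.7, -1.3, 26.9]
opening: 0.103
grip_force: 53.0
```

>>> {"api": "play_rows", "payload": {"steps": [[0,0,0,0,0,0,-1],[0,0,0,0,0,0,-1],[0,0,0,0,0,0,-1]]}}

```text
t: 27.0
position: [420.6, 96.8, 104.0]
tcp_rot: [[-0.994, 0.112, -0.0], [0.112, 0.994, 0.001], [0.001, 0.001, -1.0]]
force: [-5.4, -1.1, 15.7]
opening: 0.105
grip_force: 51.6
```

>>> {"api": "play_rows", "payload": {"steps": [[0,0,0,0,0,0,-0.5],[0,0,0,0,0,0,-0.5],[0,0,0,0,0,0,-0.5],[0,0,0,0,0,0,-0.5]]}}

```text
t: 27.4
position: [420.8, 96.8, 103.1]
tcp_rot: [[-0.994, 0.112, -0.0], [0.112, 0.994, -0.0], [0.0, -0.0, -1.0]]
force: [0.7, -0.4, 0.6]
opening: 0.249
grip_force: 0.0
```

>>> {"api": "play_rows", "payload": {"steps": [[0,0,-0.1,0,0,0,-0.5],[0,0,-0.25,0,0,0,-0.5],[0,0,-0.4,0,0,0,-0.5],[0,0,-0.55,0,0,0,-0.5],[0,0,-0.7,0,0,0,-0.5]]}}

```text
t: 27.9
position: [420.4, 96.5, 315.2]
tcp_rot: [[-0.994, 0.112, 0.0], [0.112, 0.994, 0.0], [-0.0, 0.0, -1.0]]
force: [0.4, 0.3, -0.2]
opening: 0.248
grip_force: 0.0
```

```bash
cat > kiln.py <<'E'
from lib import *
K=np.array([472.6,155.1,np.radians(-6.37)])
def lidp(th,r,y,out): # kiln-frame point on lid -> world
    return tf(K,[105-r*np.cos(th)+out*np.sin(th), y, 111+r*np.sin(th)+out*np.cos(th)])[0]
E
python3 - <<'E'
from kiln import *
uv=[(553/3.2+179.65,123/3.2+149.65)]; uv2=(555/3.2+179.65,75/3.2+149.65)
for t in np.arange(1.6,1.8,.02): print(round(t,2),proj("top",[lidp(t,210,-145,0),lidp(t,210,-145,30)]).round(1).tolist(),uv,uv2)
T={n:snapshot(n) for n in("top","scene")}
a=cv2.resize(T["scene"][140:380,150:410],None,fx=1.5,fy=1.5);b=cv2.resize(T["top"][150:330,180:360],(360,360))
cv2.imwrite("pics/c5.png",np.hstack([a,b])[:,:,::-1])
E
python3 look.py 5 | grep pocket; python3 nav.py
```

```text
1.6 [[351.3, 196.2], [353.0, 178.7]] [(352.4625, 188.0875)] (353.0875, 173.0875)
1.62 [[351.6, 193.8], [353.2, 176.4]] [(352.4625, 188.0875)] (353.0875, 173.0875)
1.64 [[351.8, 191.3], [353.4, 174.1]] [(352.4625, 188.0875)] (353.0875, 173.0875)
1.66 [[352.0, 188.9], [353.6, 171.9]] [(352.4625, 188.0875)] (353.0875, 173.0875)
1.68 [[352.3, 186.5], [353.8, 169.7]] [(352.4625, 188.0875)] (353.0875, 173.0875)
1.7 [[352.5, 184.2], [354.0, 167.5]] [(352.4625, 188.0875)] (353.0875, 173.0875)
1.72 [[352.7, 181.8], [354.2, 165.3]] [(352.4625, 188.0875)] (353.0875, 173.0875)
1.74 [[352.9, 179.5], [354.4, 163.2]] [(352.4625, 188.0875)] (353.0875, 173.0875)
1.76 [[353.1, 177.2], [354.6, 161.2]] [(352.4625, 188.0875)] (353.0875, 173.0875)
1.78 [[353.3, 175.0], [354.8, 159.1]] [(352.4625, 188.0875)] (353.0875, 173.0875)
pocket 0 top none
pocket 0 [420.4  96. ] scene (array([422.4,  93.5, -21.4]), np.float64(0.47))
pocket 1 top none
pocket 1 [427.5 159.6] scene (array([431.7, 157.1, -16.6]), np.float64(0.38))
pocket 2 top none
pocket 2 [434.6 223.2] scene (array([438.7, 220.5, -16.9]), np.float64(0.4))
pocket 3 top none
pocket 3 [480.   89.3] scene (array([484.3,  86.5, -21.6]), np.float64(0.3))
pocket 4 top none
pocket 4 [487.1 152.9] scene (array([490.5, 150.5, -17.4]), np.float64(0.29))
pocket 5 top none
pocket 5 [494.2 216.6] scene (array([498.9, 214.9, -14.9]), np.float64(0.26))
t28.1 [421.   96.9 314. ] phi 83.6 q [-42.   0.  23. 113.  -0.  67.  65.] F [-0.5 -0.  -0.8] op 0.25
```

View pics/c5.png

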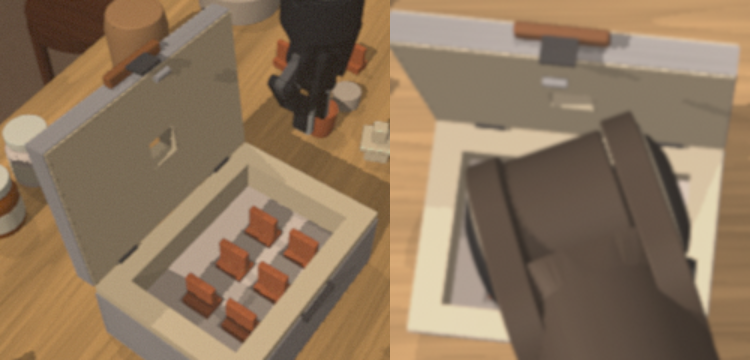

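```bash
python3 - <<'E'
from kiln import *
print(tf(K,[[195,-85,0]])[0])
print(ray("top",[(405,125),(288,110),(243,118)],20).round())
E
python3 nav.py 421,97,430,83.6 657,50,430,83.6 657,50,308,83.6
```

```text
[656.96546944  48.98980408   0.        ]
[[ 802. -139.   20.]
 [ 840.  122.   20.]
 [ 822.  223.   20.]]
t28.1 [421.   96.9 314. ] phi 83.6 q [-42.   0.  23. 113.  -0.  67.  65.] F [-0.5 -0.  -0.8] op 0.25
421,97,430,83.6 [-0.0, 0.001, -0.387, 0.001, 0.001, -0.0]
657,50,430,83.6 [-0.799, -0.068, -0.0, 0.0, 0.0, -0.0]
657,50,308,83.6 [0.0, -0.0, 0.407, 0.0, 0.0, 0.0]
```

```bash
python3 nav.py 500,80,430,83.6 657,50,430,83.6
```

```text
t28.1 [421.   96.9 314. ] phi 83.6 q [-42.   0.  23. 113.  -0.  67.  65.] F [-0.5 -0.  -0.8] op 0.25
500,80,430,83.6 [-0.268, -0.026, -0.386, 0.001, 0.001, -0.0]
657,50,430,83.6 [-0.531, -0.041, -0.0, 0.0, 0.0, -0.0]
```

>>> {"api": "play_rows", "payload": {"steps": [[-0.268,-0.026,-0.386,0,0,0,-1],[-0.268,-0.026,-0.386,0,0,0,-1],[-0.268,-0.026,-0.386,0,0,0,-1],[-0.268,-0.026,-0.386,0,0,0,-1],[-0.268,-0.026,-0.386,0,0,0,-1]]}}

```text
t: 28.6
position: [499.8, 80.0, 427.4]
tcp_rot: [[-0.994, 0.113, -0.002], [0.113, 0.994, -0.001], [0.002, -0.002, -1.0]]
force: [-0.8, 0.3, -0.0]
opening: -0.002
grip_force: 0.0
```

>>> {"api": "play_rows", "payload": {"steps": [[-0.531,-0.041,0,0,0,0,-1],[-0.531,-0.041,0,0,0,0,-1],[-0.531,-0.041,0,0,0,0,-1],[-0.531,-0.041,0,0,0,0,-1],[-0.531,-0.041,0,0,0,0,-1]]}}

```text
t: 29.1
position: [656.9, 49.6, 424.9]
tcp_rot: [[-0.994, 0.113, -0.006], [0.113, 0.994, -0.002], [0.006, -0.003, -1.0]]
force: [-0.6, 0.1, 0.2]
opening: -0.001
grip_force: 0.0
```

```bash
python3 nav.py 657,50,308,83.6
python3 - <<'E'
from lib import *
T={n:snapshot(n) for n in("top","scene")}
a=cv2.resize(T["scene"][60:360,100:400],(390,390));b=cv2.resize(T["top"][100:340,160:400],(390,390))
cv2.imwrite("pics/c6.png",np.hstack([a,b])[:,:,::-1])
E
```

```text
t29.1 [656.9  49.6 424.9] phi 83.5 q [-28.  24.  31.  72. -12.  87.  85.] F [-0.6  0.1  0.2] op -0.00
657,50,308,83.6 [-0.002, 0.002, 0.39, -0.002, -0.004, -0.001]
```

View pics/c6.png

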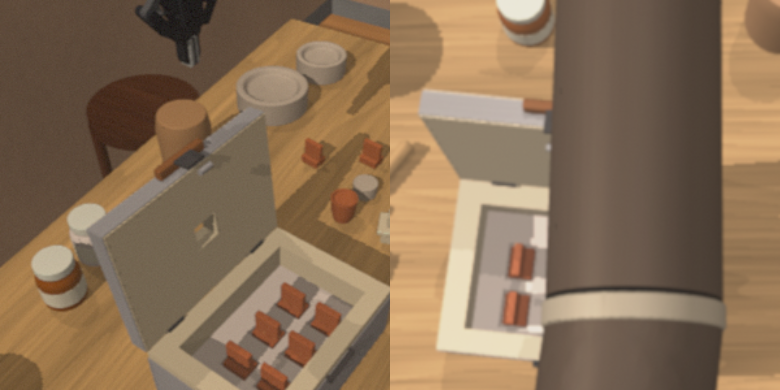

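The scene shows the closed gripper high up behind the lid, and the lid is still open. Descending behind it.

>>> {"api": "play_rows", "payload": {"steps": [[-0.002,0.002,0.1,0,0,0,-1],[-0.002,0.002,0.2,0,0,0,-1],[-0.002,0.002,0.2,0,0,0,-1],[-0.002,0.002,0.2,0,0,0,-1]]}}

```text
t: 29.6
position: [656.4, 51.1, 370.4]
tcp_rot: [[-0.994, 0.111, 0.0], [0.111, 0.994, 0.001], [-0.0, 0.001, -1.0]]
force: [1.0, -0.8, 0.5]
opening: -0.001
grip_force: 0.0
```

>>> {"api": "play_rows", "payload": {"steps": [[0,0,0.1,0,0,0,-1],[0,0,0.19,0,0,0,-1],[0,0,0.19,0,0,0,-1],[0,0,0.19,0,0,0,-1],[0,0,0.19,0,0,0,-1]]}}

```text
t: 30.1
position: [658.3, 50.5, 314.8]
tcp_rot: [[-0.994, 0.112, 0.004], [0.112, 0.994, 0.001], [-0.003, 0.001, -1.0]]
force: [0.1, -0.0, -0.7]
opening: -0.002
grip_force: 0.0
```

```bash
cat > arc.py <<'E'
from kiln import *
import sys
# TCP path: fingertip corner (11 mm ahead) on the outer face at radius r from hinge, y=-85
for th in map(float,sys.argv[2:]):
    r=float(sys.argv[1]); p=lidp(th,r,-85,30); u=np.array([np.cos(K[2]),np.sin(K[2]),0])
    print(th,(p+11*u+[0,0,25]).round(1))
E
python3 arc.py 185 1.66 1.5 1.3 1.1 .9 .7 .5 .3 .15 0; python3 nav.py 630,50,300,83.6
```

```text
1.66 [624.5  52.6 317.6]
1.5 [595.2  55.9 322.7]
1.3 [558.   60.  322.3]
1.1 [521.6  64.1 314.5]
0.9 [487.5  67.9 299.6]
0.7 [457.   71.3 278.1]
0.5 [431.4  74.2 251. ]
0.3 [411.6  76.4 219.3]
0.15 [401.1  77.6 193.3]
0.0 [394.6  78.3 166. ]
t30.1 [658.3  50.5 314.8] phi 83.6 q [-28.  26.  30.  83. -13.  74.  86.] F [ 0.1 -0.  -0.7] op -0.00
630,50,300,83.6 [0.094, -0.012, 0.049, 0.001, 0.002, -0.0]
```

>>> {"api": "play_rows", "payload": {"steps": [[0.05,0,0.01,0,0,0,-1],[0.1,0,0.02,0,0,0,-1],[0.15,0,0.025,0,0,0,-1],[0.2,0,0.025,0,0,0,-1],[0.25,0,0.025,0,0,0,-1]]}}

```text
t: 30.6
position: [584.5, 58.6, 307.8]
tcp_rot: [[-0.994, 0.112, 0.007], [0.112, 0.994, 0.001], [-0.007, 0.002, -1.0]]
force: [2.1, -0.4, 3.1]
opening: -0.002
grip_force: 1.5
```

>>> {"api": "play_rows", "payload": {"steps": [[0.04,0,0,0,0,0,-1],[0.09,0,0,0,0,0,-1],[0.14,0,0.005,0,0,0,-1],[0.19,0,0.015,0,0,0,-1],[0.22,0,0.025,0,0,0,-1]]}}

```text
t: 31.1
position: [517.1, 66.3, 298.2]
tcp_rot: [[-0.994, 0.112, 0.002], [0.112, 0.994, 0.001], [-0.002, 0.001, -1.0]]
force: [2.4, -1.1, 2.2]
opening: 0.001
grip_force: 1.3
```

```bash
python3 nav.py 487.5,67.9,294,83.6 457,71.3,272,83.6 431.4,74.2,245,83.6 411.6,76.4,214,83.6
python3 - <<'E'
from lib import *
T={n:snapshot(n) for n in("top","scene")}
a=cv2.resize(T["scene"][60:360,100:400],(390,390));b=cv2.resize(T["top"][100:340,160:400],(390,390))
cv2.imwrite("pics/c7.png",np.hstack([a,b])[:,:,::-1])
E
```

```text
t31.1 [517.1  66.3 298.2] phi 83.6 q [-38.  12.  30. 104.  -6.  66.  78.] F [ 2.4 -1.1  2.2] op 0.00
487.5,67.9,294,83.6 [0.099, -0.006, 0.014, 0.001, 0.001, -0.0]
457,71.3,272,83.6 [0.102, -0.0, 0.073, -0.0, -0.0, 0.0]
431.4,74.2,245,83.6 [0.086, 0.0, 0.09, 0.0, 0.0, 0.0]
411.6,76.4,214,83.6 [0.066, -0.0, 0.103, 0.0, 0.0, 0.0]
```

View pics/c7.png

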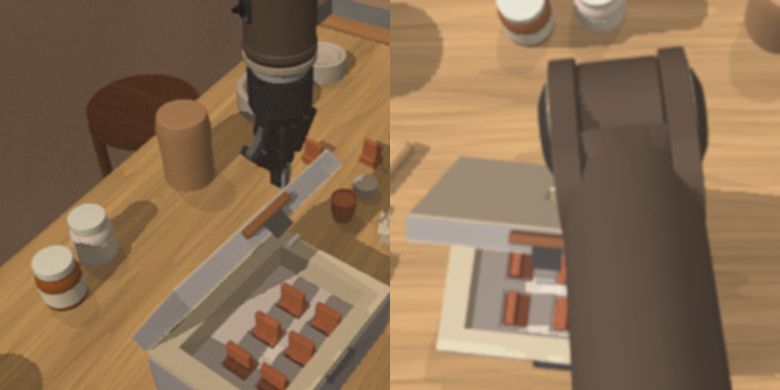

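The fingertips sit behind the lid, near scene-crop px (280,180), and the lid is swinging shut. Continuing the arc.

>>> {"api": "play_rows", "payload": {"steps": [[0.05,-0.003,0.007,0,0,0,-1],[0.1,-0.006,0.014,0,0,0,-1],[0.15,-0.006,0.05,0,0,0,-1],[0.2,-0.006,0.087,0,0,0,-1],[0.245,-0.006,0.13,0,0,0,-1]]}}

```text
t: 31.7
position: [444.8, 72.8, 258.7]
tcp_rot: [[-0.994, 0.112, 0.002], [0.112, 0.994, 0.001], [-0.002, 0.001, -1.0]]
force: [2.7, -0.1, 2.1]
opening: -0.001
grip_force: 1.4
```

>>> {"api": "play_rows", "payload": {"steps": [[0.04,0,0.045,0,0,0,-1],[0.075,0,0.095,0,0,0,-1],[0.11,0,0.15,0,0,0,-1],[0.11,0,0.15,0,0,0,-1]]}}

```text
t: 32.1
position: [410.1, 76.3, 212.1]
tcp_rot: [[-0.994, 0.112, -0.003], [0.112, 0.994, -0.001], [0.003, -0.001, -1.0]]
force: [-0.5, -0.8, 0.8]
opening: -0.005
grip_force: 0.4
```

```bash
python3 nav.py 403,77.6,190,83.6 394.6,78.3,167,83.6
```

```text
t32.1 [410.1  76.3 212.1] phi 83.6 q [-42.   6.  27. 123.  -3.  52.  70.] F [-0.5 -0.8  0.8] op -0.00
403,77.6,190,83.6 [0.024, 0.002, 0.074, -0.001, -0.002, -0.0]
394.6,78.3,167,83.6 [0.028, -0.001, 0.077, 0.0, -0.0, 0.0]
```

>>> {"api": "play_rows", "payload": {"steps": [[0.02,0,0.05,0,0,0,-1],[0.04,0,0.09,0,0,0,-1],[0.06,0,0.12,0,0,0,-1],[0.065,0,0.13,0,0,0,-1],[0.065,0,0.13,0,0,0,-1]]}}

```text
t: 32.6
position: [392.7, 78.7, 174.7]
tcp_rot: [[-0.994, 0.112, 0.001], [0.112, 0.994, 0.0], [-0.001, 0.0, -1.0]]
force: [2.0, 0.3, 2.2]
opening: 0.003
grip_force: 1.0
```

>>> {"api": "play_rows", "payload": {"steps": [[0,0,0.006,0,0,0,-1],[0,0,0.012,0,0,0,-1],[0,0,0.018,0,0,0,-1],[0,0,0.022,0,0,0,-1],[0,0,0.022,0,0,0,-1]]}}

```text
t: 33.1
position: [391.5, 78.8, 167.7]
tcp_rot: [[-0.994, 0.112, -0.001], [0.112, 0.994, 0.0], [0.001, 0.0, -1.0]]
force: [-0.9, 1.1, 2.1]
opening: 0.001
grip_force: 1.5
```

>>> {"api": "play_rows", "payload": {"steps": [[0,0,0.004,0,0,0,-1],[0,0,0.008,0,0,0,-1],[0,0,0.012,0,0,0,-1],[0,0,0.012,0,0,0,-1]]}}

```text
t: 33.5
position: [391.5, 78.8, 165.8]
tcp_rot: [[-0.994, 0.112, -0.002], [0.112, 0.994, 0.002], [0.002, 0.001, -1.0]]
force: [-14.6, -1.8, 40.5]
opening: -0.003
grip_force: 20.5
```

>>> {"api": "play_rows", "payload": {"steps": [[0,0,0.004,0,0,0,-1],[0,0,0.008,0,0,0,-1],[0,0,0.008,0,0,0,-1],[0,0,0.008,0,0,0,-1]]}}

```text
t: 33.9
position: [391.6, 78.8, 165.5]
tcp_rot: [[-0.994, 0.112, -0.002], [0.112, 0.994, 0.003], [0.002, 0.003, -1.0]]
force: [-26.1, -6.0, 79.9]
opening: 0.003
grip_force: 39.6
```

>>> {"api": "play_rows", "payload": {"steps": [[0,0,-0.01,0,0,0,-1],[0,0,-0.03,0,0,0,-1],[0,0,-0.1,0,0,0,-1],[0,0,-0.2,0,0,0,-1],[0,0,-0.35,0,0,0,-1]]}}

```text
t: 34.4
position: [390.7, 78.0, 266.1]
tcp_rot: [[-0.994, 0.112, -0.004], [0.112, 0.994, -0.003], [0.003, -0.003, -1.0]]
force: [0.9, 0.7, -1.4]
opening: 0.002
grip_force: 0.0
```

```bash
python3 nav.py 400,-60,280,83.6
python3 - <<'E'
from kiln import *
T={n:snapshot(n) for n in("top","scene")}
a=cv2.resize(T["scene"][130:430,180:480],(390,390));b=cv2.resize(T["top"][180:360,180:360],(390,390))
cv2.imwrite("pics/c8.png",np.hstack([a,b])[:,:,::-1])
for t in (0,.1,.5): print(t,[proj(n,[lidp(t,210,145,30),lidp(t,0,145,30),lidp(t,105,0,30)]).round().tolist() for n in T])
E
```

```text
t34.4 [390.7  78.  266.1] phi 83.6 q [-44.  -1.  26. 121.   1.  60.  65.] F [ 0.9  0.7 -1.4] op 0.00
400,-60,280,83.6 [-0.082, -0.454, -0.045, -0.002, -0.002, -0.0]
0 [[[184.0, 314.0], [199.0, 207.0], [267.0, 267.0]], [[310.0, 390.0], [211.0, 321.0], [312.0, 295.0]]]
0.1 [[[182.0, 311.0], [200.0, 205.0], [266.0, 265.0]], [[308.0, 382.0], [210.0, 320.0], [310.0, 290.0]]]
0.5 [[[174.0, 289.0], [201.0, 200.0], [266.0, 250.0]], [[287.0, 343.0], [205.0, 318.0], [299.0, 271.0]]]
```

View pics/c8.png

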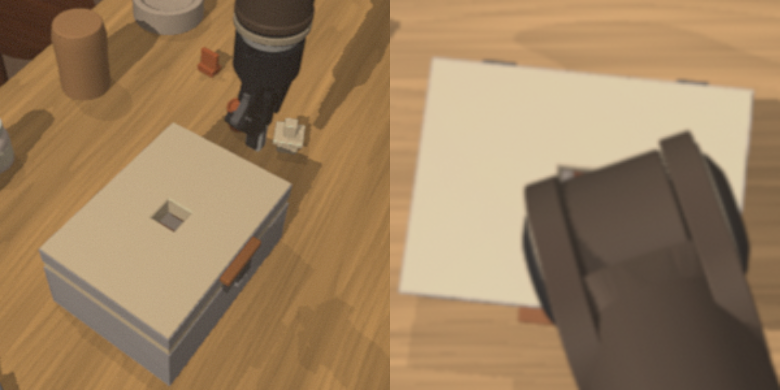

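The lid is flush shut, with the vent visible at scene-crop px (171,214) and the bung at (290,133). I'll park the arm to one side to measure both.

```bash
python3 nav.py 400,-120,280,95 400,-400,280,110
```

```text
t34.5 [394.4  79.1 270.9] phi 83.6 q [-44.  -1.  26. 120.   1.  60.  65.] F [-0.  -0.4 -0.6] op 0.00
400,-120,280,95 [-0.093, -0.657, -0.032, 0.002, 0.004, -0.127]
400,-400,280,110 [0.041, -0.465, -0.0, -0.0, 0.0, -0.083]
400,-400,280,110 [0.101, -0.456, -0.0, 0.0, -0.0, -0.083]
```

>>> {"api": "play_rows", "payload": {"steps": [[-0.093,-0.657,-0.032,0,0,-0.127,0],[-0.093,-0.657,-0.032,0,0,-0.127,0],[-0.093,-0.657,-0.032,0,0,-0.127,0],[-0.093,-0.657,-0.032,0,0,-0.127,0],[-0.093,-0.657,-0.032,0,0,-0.127,0]]}}

```text
t: 35.0
position: [396.9, -125.9, 276.3]
tcp_rot: [[-0.997, -0.08, 0.001], [-0.08, 0.997, -0.002], [-0.001, -0.002, -1.0]]
force: [-0.1, 0.1, 0.3]
opening: 0.498
grip_force: 0.0
```

>>> {"api": "play_rows", "payload": {"steps": [[0.041,-0.465,0,0,0,-0.083,0],[0.041,-0.465,0,0,0,-0.083,0],[0.041,-0.465,0,0,0,-0.083,0],[0.041,-0.465,0,0,0,-0.083,0],[0.041,-0.465,0,0,0,-0.083,0]]}}

```text
t: 35.5
position: [396.8, -261.3, 275.3]
tcp_rot: [[-0.977, -0.213, -0.002], [-0.213, 0.977, -0.001], [0.002, -0.0, -1.0]]
force: [-0.3, 0.9, -0.7]
opening: 0.501
grip_force: 0.0
```

>>> {"api": "play_rows", "payload": {"steps": [[0.101,-0.456,0,0,0,-0.083,0],[0.101,-0.456,0,0,0,-0.083,0],[0.101,-0.456,0,0,0,-0.083,0],[0.101,-0.456,0,0,0,-0.083,0],[0.101,-0.456,0,0,0,-0.083,0]]}}

```text
t: 36.0
position: [396.8, -401.5, 275.6]
tcp_rot: [[-0.941, -0.339, -0.001], [-0.339, 0.941, 0.0], [0.001, 0.0, -1.0]]
force: [0.2, 0.3, -0.2]
opening: 0.501
grip_force: 0.0
```

Run:
```python
from kiln import *
v=lidp(0,105,0,30); b=np.array([421.4,-172.1,36])
rows=[]
for n in("top","scene"):
    S=np.mean([snapshot(n).astype(float) for _ in range(4)],0).astype(np.uint8); cv2.imwrite(f"pics/{n}_v.png",S[:,:,::-1])
    r=[]
    for P in(v,b):
        u=np.round(proj(n,[P])[0]).astype(int); print(n,u-[24,24])
        r.append(cv2.resize(S[u[1]-24:u[1]+24,u[0]-24:u[0]+24],None,fx=6,fy=6,interpolation=cv2.INTER_CUBIC))
    rows.append(np.hstack(r))
cv2.imwrite("pics/c9.png",np.vstack(rows)[:,:,::-1])
```

```text
top [243 243]
top [404 272]
scene [288 271]
scene [379 208]
```

View pics/c9.png

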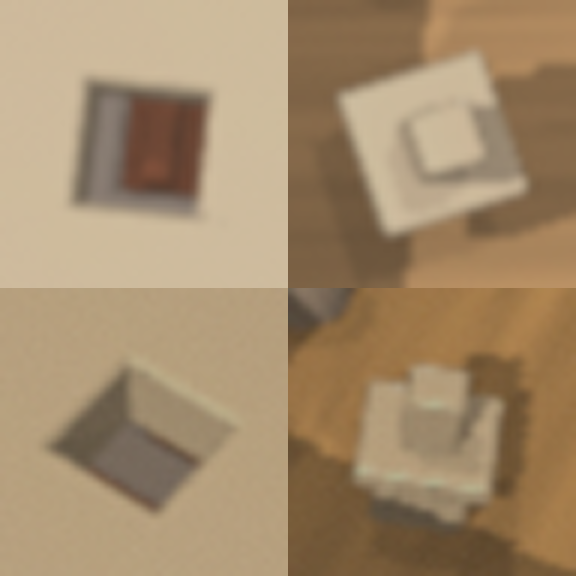

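```bash
python3 - <<'E'
from kiln import *
g=lambda L,o:np.array(L,float)/6+np.array(o)-.42
def fit(d,h,z,p0):
    f=lambda p:np.concatenate([(proj(n,tf(p,[(sx*h,sy*h,z) for sx,sy in O]))-uv).ravel() for n,(uv,O) in d.items()])
    r=least_squares(f,p0,x_scale=[10,10,.1]); return r.x[:2].round(1),np.degrees(r.x[2]).round(1),r.fun.reshape(-1,2).round(1).tolist()
# order (kiln frame): top view: x+ up, y+ left -> UL(+,+) UR(+,-) LR(-,-) LL(-,+)
Ot=[(1,1),(1,-1),(-1,-1),(-1,1)]
vt=g([(90,80),(212,92),(200,213),(72,205)],(243,243))
vs=g([(132,70),(240,143),(157,224),(45,158)],(288,271))
p0=[472,155,-.11]
for Os in ([(1,-1),(-1,-1),(-1,1),(1,1)],):
    for d in ({"top":(vt,Ot)},{"scene":(vs,Os)},{"top":(vt,Ot),"scene":(vs,Os)}): print("vent",fit(d,19.5,141,p0))
bt=g([(50,97),(187,53),(240,187),(98,237)],(404,272))
gt=g([(122,115),(187,103),(199,160),(134,178)],(404,272))
bs=g([(84,92),(215,112),(202,212),(69,190)],(379,208))
p0=[421,-172,np.radians(18.6)]
W=ray("scene",bs,36);print(W.round()[:,:2].tolist(),ray("top",bt,36).round()[:,:2].tolist())
print("bung top",fit({"top":(bt,Ot)},26,36,p0),fit({"top":(gt,Ot)},11,62,p0)[:2])
c=W[:,:2].mean(0); O=[tuple(np.sign((tf([0,0,-p0[2]],[*(w[:2]-c),0])[0][:2])).astype(int)) for w in W]; print(O)
print("scene",fit({"scene":(bs,O)},26,36,p0)); print("both",fit({"top":(bt,Ot),"scene":(bs,O)},26,36,p0))
E
python3 nav.py
```

```text
vent (array([472.3, 155.3]), np.float64(-5.8), [[-0.0, 0.3], [-0.3, 0.1], [-0.4, 0.1], [0.7, -0.5]])
vent (array([472.9, 156.3]), np.float64(-8.1), [[0.2, 0.8], [-0.6, -0.7], [-0.5, 0.1], [0.9, -0.1]])
vent (array([472.7, 155.8]), np.float64(-7.0), [[-0.1, -0.1], [-0.4, 0.2], [-0.9, 0.0], [0.3, -0.9], [0.2, 0.7], [-0.4, -1.1], [0.1, -0.1], [1.2, -0.0]])
[[455.0, -188.0], [406.0, -203.0], [390.0, -151.0], [438.0, -136.0]] [[438.0, -139.0], [453.0, -188.0], [406.0, -204.0], [390.0, -154.0]]
bung top (array([ 421.8, -171.2]), np.float64(18.0), [[-0.3, -0.1], [0.1, -0.7], [-0.0, 0.6], [0.2, 0.2]]) (array([ 421.5, -172.3]), np.float64(10.7))
[(np.int64(1), np.int64(-1)), (np.int64(-1), np.int64(-1)), (np.int64(-1), np.int64(1)), (np.int64(1), np.int64(1))]
scene (array([ 422.4, -169.7]), np.float64(17.2), [[-0.2, 0.3], [0.1, 0.4], [0.4, -0.4], [-0.3, -0.4]])
both (array([ 422.1, -170.7]), np.float64(17.7), [[-0.5, -0.4], [-0.0, -0.8], [-0.3, 0.5], [-0.1, 0.0], [-0.0, 0.2], [0.3, 0.1], [0.8, -0.7], [0.1, -0.5]])
t36.4 [ 398.2 -399.2  276.1] phi 110.1 q [ 10.  19.  39. 101. -13.  65. 163.] F [-1.1 -0.4  0.1] op 0.50
```

```bash
python3 nav.py 422,-170.9,180,17.8
```

```text
t36.4 [ 398.2 -399.2  276.1] phi 110.1 q [ 10.  19.  39. 101. -13.  65. 163.] F [-1.1 -0.4  0.1] op 0.50
422,-170.9,180,17.8 [-0.112, 0.229, 0.107, 0.0, 0.0, 0.342]
422,-170.9,180,17.8 [0.021, 0.254, 0.107, 0.0, 0.0, 0.342]
422,-170.9,180,17.8 [0.148, 0.208, 0.107, 0.0, 0.0, 0.342]
```

>>> {"api": "play_rows", "payload": {"steps": [[-0.112,0.229,0.107,0,0,0.342,0],[-0.112,0.229,0.107,0,0,0.342,0],[-0.112,0.229,0.107,0,0,0.342,0],[-0.112,0.229,0.107,0,0,0.342,0],[-0.112,0.229,0.107,0,0,0.342,0]]}}

```text
t: 36.9
position: [406.0, -323.5, 244.0]
tcp_rot: [[-0.982, 0.187, 0.0], [0.187, 0.982, 0.0], [0.0, 0.0, -1.0]]
force: [-0.2, -0.3, 0.9]
opening: 0.501
grip_force: 0.0
```

>>> {"api": "play_rows", "payload": {"steps": [[0.021,0.254,0.107,0,0,0.342,0],[0.021,0.254,0.107,0,0,0.342,0],[0.021,0.254,0.107,0,0,0.342,0],[0.021,0.254,0.107,0,0,0.342,0],[0.021,0.254,0.107,0,0,0.342,0]]}}

```text
t: 37.4
position: [414.0, -248.0, 211.9]
tcp_rot: [[-0.749, 0.662, 0.0], [0.662, 0.749, -0.0], [-0.0, -0.0, -1.0]]
force: [0.6, 1.0, 0.4]
opening: 0.496
grip_force: 0.0
```

>>> {"api": "play_rows", "payload": {"steps": [[0.148,0.208,0.107,0,0,0.342,0],[0.148,0.208,0.107,0,0,0.342,0],[0.148,0.208,0.107,0,0,0.342,0],[0.148,0.208,0.107,0,0,0.342,0],[0.148,0.208,0.107,0,0,0.342,0]]}}

```text
t: 37.9
position: [422.1, -172.2, 179.8]
tcp_rot: [[-0.306, 0.952, -0.0], [0.952, 0.306, -0.0], [-0.0, -0.0, -1.0]]
force: [-0.6, 0.8, 0.6]
opening: 0.502
grip_force: 0.0
```

>>> {"api": "play_rows", "payload": {"steps": [[0,0,0,0,0,0,0],[0,0,0,0,0,0,0],[0,0,0,0,0,0,0],[0,0,0,0,0,0,0],[0,0,0,0,0,0,0]]}}

```text
t: 38.4
position: [421.9, -172.5, 179.8]
tcp_rot: [[-0.303, 0.953, 0.0], [0.953, 0.303, 0.0], [0.0, 0.0, -1.0]]
force: [0.5, 0.7, -0.4]
opening: 0.502
grip_force: 0.0
```

```bash
python3 nav.py 422,-170.9,67,17.8
```

```text
t38.4 [ 421.9 -172.5  179.8] phi 17.6 q [-30.  18.  56. 122. -20.  50.  56.] F [ 0.5  0.7 -0.4] op 0.50
422,-170.9,67,17.8 [0.005, 0.002, 0.376, 0.0, -0.0, -0.002]
```

>>> {"api": "play_rows", "payload": {"steps": [[0.005,0.002,0.15,0,0,-0.002,0],[0.005,0.002,0.28,0,0,-0.002,0],[0.005,0.002,0.34,0,0,-0.002,0],[0.005,0.002,0.376,0,0,-0.002,0],[0.005,0.002,0.376,0,0,-0.002,0]]}}

```text
t: 38.9
position: [421.5, -170.8, 66.2]
tcp_rot: [[-0.305, 0.952, -0.002], [0.952, 0.305, 0.0], [0.001, -0.002, -1.0]]
force: [0.0, 0.7, 0.7]
opening: 0.5
grip_force: 0.0
```

>>> {"api": "play_rows", "payload": {"steps": [[0,0,0,0,0,0,0],[0,0,0,0,0,0,0],[0,0,0,0,0,0,0],[0,0,0,0,0,0,0],[0,0,0,0,0,0,0]]}}

```text
t: 39.4
position: [422.4, -170.6, 67.4]
tcp_rot: [[-0.306, 0.952, 0.001], [0.952, 0.306, 0.0], [-0.0, 0.001, -1.0]]
force: [-0.8, 0.4, -0.1]
opening: 0.503
grip_force: 0.0
```

>>> {"api": "play_rows", "payload": {"steps": [[0,0,0,0,0,0,-1],[0,0,0,0,0,0,-1],[0,0,0,0,0,0,-1],[0,0,0,0,0,0,-1],[0,0,0,0,0,0,-1]], "newtons": 25}}

```text
t: 39.9
position: [422.2, -170.7, 67.2]
tcp_rot: [[-0.305, 0.952, 0.0], [0.952, 0.305, 0.0], [0.0, 0.0, -1.0]]
force: [-0.9, 1.3, 5.7]
opening: 0.253
grip_force: 27.5
```

>>> {"api": "play_rows", "payload": {"steps": [[0,0,0,0,0,0,0],[0,0,0,0,0,0,0],[0,0,0,0,0,0,0],[0,0,0,0,0,0,0]]}}

```text
t: 40.3
position: [422.0, -170.7, 66.9]
tcp_rot: [[-0.305, 0.952, -0.0], [0.952, 0.305, -0.0], [0.0, -0.0, -1.0]]
force: [-0.1, -0.1, 0.1]
opening: 0.501
grip_force: 0.0
```

```bash
python3 nav.py 422,-171.2,69,107.8
```

```text
t40.3 [ 422.  -170.7   66.9] phi 17.8 q [-18.  29.  44. 126. -35.  37.  68.] F [-0.1 -0.1  0.1] op 0.50
422,-171.2,69,107.8 [-0.001, -0.0, -0.002, -0.0, -0.0, -0.333]
422,-171.2,69,107.8 [-0.0, -0.0, -0.002, -0.0, -0.0, -0.333]
422,-171.2,69,107.8 [-0.0, -0.001, -0.002, -0.0, -0.0, -0.333]
```

>>> {"api": "play_rows", "payload": {"steps": [[0,0,0,0,0,-0.333,0],[0,0,0,0,0,-0.333,0],[0,0,0,0,0,-0.333,0],[0,0,0,0,0,-0.333,0],[0,0,0,0,0,-0.333,0]]}}

```text
t: 40.8
position: [422.0, -170.8, 67.0]
tcp_rot: [[-0.741, 0.672, 0.0], [0.672, 0.741, 0.0], [0.0, 0.0, -1.0]]
force: [-0.8, -0.7, 0.6]
opening: 0.5
grip_force: 0.0
```

>>> {"api": "play_rows", "payload": {"steps": [[0,0,0,0,0,-0.333,0],[0,0,0,0,0,-0.333,0],[0,0,0,0,0,-0.333,0],[0,0,0,0,0,-0.333,0],[0,0,0,0,0,-0.333,0]]}}

```text
t: 41.3
position: [422.0, -170.8, 67.0]
tcp_rot: [[-0.977, 0.214, -0.0], [0.214, 0.977, 0.0], [0.0, 0.0, -1.0]]
force: [-0.8, 0.1, -0.2]
opening: 0.505
grip_force: 0.0
```

>>> {"api": "play_rows", "payload": {"steps": [[0,0,0,0,0,-0.333,0],[0,0,0,0,0,-0.333,0],[0,0,0,0,0,-0.333,0],[0,0,0,0,0,-0.333,0],[0,0,0,0,0,-0.333,0]]}}

```text
t: 41.8
position: [422.0, -170.8, 66.9]
tcp_rot: [[-0.954, -0.301, -0.0], [-0.301, 0.954, 0.0], [0.0, 0.0, -1.0]]
force: [-0.6, -0.0, 0.2]
opening: 0.498
grip_force: 0.0
```

>>> {"api": "play_rows", "payload": {"steps": [[0,0,0,0,0,0,0],[0,0,0,0,0,0,0],[0,0,0,0,0,0,0],[0,0,0,0,0,0,0],[0,0,0,0,0,0,0]]}}

```text
t: 42.3
position: [422.1, -170.6, 67.0]
tcp_rot: [[-0.953, -0.304, -0.0], [-0.304, 0.953, 0.0], [0.0, 0.0, -1.0]]
force: [-1.4, -0.0, 0.1]
opening: 0.5
grip_force: 0.0
```

```bash
python3 nav.py 422,-170.7,67,107.8
```

```text
t42.3 [ 422.1 -170.6   67. ] phi 107.7 q [  0.  24.  19. 125. -14.  33. 138.] F [-1.4 -0.   0.1] op 0.50
422,-170.7,67,107.8 [0.0, -0.0, -0.0, 0.0, -0.0, -0.001]
```

>>> {"api": "play_rows", "payload": {"steps": [[0,0,0,0,0,0,-1],[0,0,0,0,0,0,-1],[0,0,0,0,0,0,-1],[0,0,0,0,0,0,-1],[0,0,0,0,0,0,-1]], "newtons": 60}}

```text
t: 42.8
position: [422.1, -170.7, 67.1]
tcp_rot: [[-0.953, -0.304, 0.0], [-0.304, 0.953, 0.0], [-0.0, 0.0, -1.0]]
force: [-0.2, 0.4, 2.7]
opening: 0.24
grip_force: 60.8
```

>>> {"api": "play_rows", "payload": {"steps": [[0,0,-0.08,0,0,0,-1],[0,0,-0.2,0,0,0,-1],[0,0,-0.35,0,0,0,-1],[0,0,-0.5,0,0,0,-1],[0,0,-0.65,0,0,0,-1]]}}

```text
t: 43.3
position: [421.4, -170.7, 263.5]
tcp_rot: [[-0.953, -0.304, -0.001], [-0.304, 0.953, -0.0], [0.001, 0.0, -1.0]]
force: [1.7, 0.7, -2.0]
opening: 0.24
grip_force: 60.4
```

```bash
python3 nav.py 472.7,155.8,255,83.3
```

```text
t43.3 [ 421.4 -170.7  263.5] phi 107.7 q [ -7.   6.  25. 115.  -3.  60. 127.] F [ 1.7  0.7 -2. ] op 0.24
472.7,155.8,255,83.3 [-0.247, 0.492, 0.014, -0.0, -0.0, 0.135]
472.7,155.8,255,83.3 [-0.137, 0.533, 0.014, -0.0, -0.0, 0.135]
```

>>> {"api": "play_rows", "payload": {"steps": [[-0.247,0.492,0.014,0,0,0.135,-1],[-0.247,0.492,0.014,0,0,0.135,-1],[-0.247,0.492,0.014,0,0,0.135,-1],[-0.247,0.492,0.014,0,0,0.135,-1],[-0.247,0.492,0.014,0,0,0.135,-1]]}}

```text
t: 43.8
position: [447.8, -3.5, 257.3]
tcp_rot: [[-0.995, -0.103, -0.001], [-0.103, 0.995, 0.001], [0.001, 0.001, -1.0]]
force: [0.0, 0.1, -1.3]
opening: 0.246
grip_force: 60.5
```

>>> {"api": "play_rows", "payload": {"steps": [[-0.137,0.533,0.014,0,0,0.135,-1],[-0.137,0.533,0.014,0,0,0.135,-1],[-0.137,0.533,0.014,0,0,0.135,-1],[-0.137,0.533,0.014,0,0,0.135,-1],[-0.137,0.533,0.014,0,0,0.135,-1]]}}

```text
t: 44.3
position: [473.1, 158.6, 252.9]
tcp_rot: [[-0.994, 0.11, -0.001], [0.11, 0.994, 0.0], [0.001, 0.0, -1.0]]
force: [0.2, -0.3, -1.7]
opening: 0.248
grip_force: 60.5
```

>>> {"api": "play_rows", "payload": {"steps": [[0,0,0,0,0,0,-1],[0,0,0,0,0,0,-1],[0,0,0,0,0,0,-1],[0,0,0,0,0,0,-1],[0,0,0,0,0,0,-1]]}}

```text
t: 44.8
position: [473.3, 154.9, 253.8]
tcp_rot: [[-0.993, 0.116, 0.0], [0.116, 0.993, 0.0], [-0.0, 0.0, -1.0]]
force: [0.9, -0.3, -0.8]
opening: 0.245
grip_force: 60.5
```

```bash
python3 nav.py 472.7,155.8,225,83.3
```

```text
t44.8 [473.3 154.9 253.8] phi 83.3 q [-33.  11.  11. 110.  -2.  60.  62.] F [ 0.9 -0.3 -0.8] op 0.24
472.7,155.8,225,83.3 [0.002, 0.003, 0.096, 0.0, 0.0, 0.0]
```

>>> {"api": "play_rows", "payload": {"steps": [[0.002,0.003,0.06,0,0,0,-1],[0.002,0.003,0.11,0,0,0,-1],[0.002,0.003,0.123,0,0,0,-1],[0.002,0.003,0.123,0,0,0,-1],[0.002,0.003,0.123,0,0,0,-1]]}}

```text
t: 45.3
position: [473.1, 156.5, 217.3]
tcp_rot: [[-0.993, 0.115, 0.001], [0.115, 0.993, 0.0], [-0.001, 0.0, -1.0]]
force: [0.1, -0.5, -1.4]
opening: 0.245
grip_force: 60.4
```

>>> {"api": "play_rows", "payload": {"steps": [[0,0,0,0,0,0,-1],[0,0,0,0,0,0,-1],[0,0,0,0,0,0,-1],[0,0,0,0,0,0,-1],[0,0,0,0,0,0,-1]]}}

```text
t: 45.8
position: [472.8, 156.6, 216.8]
tcp_rot: [[-0.993, 0.115, 0.0], [0.115, 0.993, 0.0], [-0.0, 0.0, -1.0]]
force: [0.6, 0.5, -0.6]
opening: 0.24
grip_force: 60.4
```

```bash
python3 nav.py 472.7,155.8,205,83.3
```

```text
t45.8 [472.8 156.6 216.8] phi 83.4 q [-33.  13.  11. 112.  -3.  55.  63.] F [ 0.6  0.5 -0.6] op 0.24
472.7,155.8,205,83.3 [-0.0, -0.003, 0.039, 0.0, 0.0, 0.001]
```

>>> {"api": "play_rows", "payload": {"steps": [[0,-0.003,0.01,0,0,0,-1],[0,-0.003,0.02,0,0,0,-1],[0,-0.003,0.03,0,0,0,-1],[0,-0.003,0.039,0,0,0,-1],[0,-0.003,0.039,0,0,0,-1]]}}

```text
t: 46.3
position: [472.4, 155.5, 204.4]
tcp_rot: [[-0.993, 0.115, -0.001], [0.115, 0.993, -0.0], [0.001, -0.0, -1.0]]
force: [-0.4, 0.1, -1.5]
opening: 0.239
grip_force: 60.4
```

>>> {"api": "play_rows", "payload": {"steps": [[0,0,0.005,0,0,0,-1],[0,0,0.01,0,0,0,-1],[0,0,0.01,0,0,0,-1],[0,0,0.01,0,0,0,-1]]}}

```text
t: 46.7
position: [472.7, 155.6, 202.0]
tcp_rot: [[-0.993, 0.115, 0.0], [0.115, 0.993, 0.0], [-0.0, 0.0, -1.0]]
force: [0.4, 0.8, -1.8]
opening: 0.244
grip_force: 60.4
```

>>> {"api": "play_rows", "payload": {"steps": [[0,0,0.01,0,0,0,-1],[0,0,0.02,0,0,0,-1],[0,0,0.03,0,0,0,-1],[0,0,0.03,0,0,0,-1]]}}

```text
t: 47.1
position: [472.3, 155.5, 192.4]
tcp_rot: [[-0.993, 0.115, -0.001], [0.115, 0.993, -0.0], [0.001, -0.0, -1.0]]
force: [0.1, 0.1, -1.5]
opening: 0.236
grip_force: 60.4
```

>>> {"api": "play_rows", "payload": {"steps": [[0,0,0.01,0,0,0,-1],[0,0,0.02,0,0,0,-1],[0,0,0.03,0,0,0,-1],[0,0,0.03,0,0,0,-1]]}}

```text
t: 47.5
position: [472.4, 155.5, 183.5]
tcp_rot: [[-0.993, 0.115, -0.001], [0.115, 0.993, -0.0], [0.001, -0.0, -1.0]]
force: [0.1, 0.5, -1.8]
opening: 0.241
grip_force: 60.4
```

>>> {"api": "play_rows", "payload": {"steps": [[0,0,0.004,0,0,0,-1],[0,0,0.008,0,0,0,-1],[0,0,0.008,0,0,0,-1],[0,0,0.008,0,0,0,-1]]}}

```text
t: 47.9
position: [472.8, 155.6, 182.2]
tcp_rot: [[-0.993, 0.115, 0.0], [0.115, 0.993, 0.0], [-0.0, 0.0, -1.0]]
force: [-1.9, -1.7, 6.1]
opening: 0.241
grip_force: 61.2
```

>>> {"api": "play_rows", "payload": {"steps": [[0,0,0.003,0,0,0,-1],[0,0,0.003,0,0,0,-1],[0,0,0,0,0,0,0],[0,0,0,0,0,0,0],[0,0,0,0,0,0,0]]}}

```text
t: 48.4
position: [472.7, 155.7, 181.5]
tcp_rot: [[-0.993, 0.115, 0.0], [0.115, 0.993, 0.0], [-0.0, 0.0, -1.0]]
force: [0.2, -0.2, 0.3]
opening: 0.502
grip_force: 0.0
```

>>> {"api": "play_rows", "payload": {"steps": [[0,0,-0.05,0,0,0,0],[0,0,-0.15,0,0,0,0],[0,0,-0.25,0,0,0,0],[0,0,-0.35,0,0,0,0],[0,0,-0.4,0,0,0,0]]}}

```text
t: 48.9
position: [473.5, 155.9, 304.0]
tcp_rot: [[-0.993, 0.115, 0.003], [0.115, 0.993, 0.001], [-0.003, 0.002, -1.0]]
force: [0.1, 0.3, -0.6]
opening: 0.5
grip_force: 0.0
```

>>> {"api": "play_rows", "payload": {"steps": [[0.05,-0.3,0,0,0,0,0],[0.05,-0.7,0,0,0,0,0],[0.05,-0.8,0,0,0,0,0],[0.05,-0.8,0,0,0,0,0],[0.05,-0.8,0,0,0,0,0]]}}

```text
t: 49.4
position: [429.3, -83.8, 301.7]
tcp_rot: [[-0.993, 0.116, 0.001], [0.116, 0.993, -0.0], [-0.001, 0.0, -1.0]]
force: [0.9, -0.5, 0.0]
opening: 0.5
grip_force: 0.0
```

```bash
python3 nav.py
python3 - <<'E'
from kiln import *
T={n:snapshot(n) for n in("top","scene")}
a=cv2.resize(T["scene"][100:400,160:460],(390,390));b=cv2.resize(T["top"][180:360,180:360],(390,390))
cv2.imwrite("pics/c10.png",np.hstack([a,b])[:,:,::-1])
E
```

```text
t49.4 [429.3 -83.8 301.7] phi 83.3 q [-18.   2.  23. 113.  -1.  65.  89.] F [ 0.9 -0.5  0. ] op 0.50
```

View pics/c10.png

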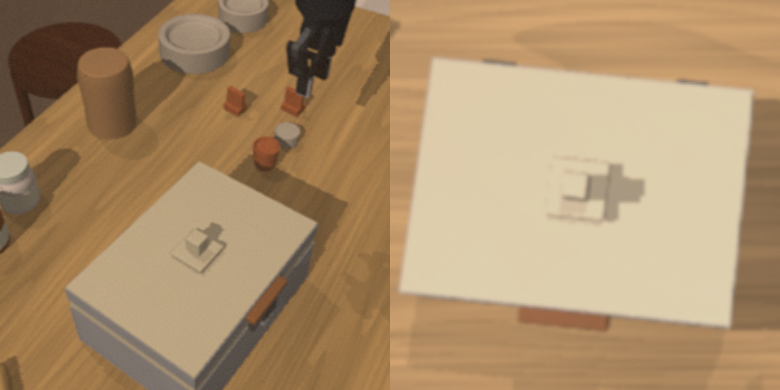

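The bung's collar sits flat on the shut lid at crop px (577,190), the remaining spares, cup and disc are undisturbed, and the arm is clear. Handing in.

```bash
python3 -c "from workcell import close_job; print(close_job())"
```

```text
the job is handed in; nothing more can be done
None
```

I handed the job in with all six setter pockets holding an upright tile, the lid pressed shut on its catch, and the bung fully home in the vent; the hand-in returned no verdict.

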